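# Refit the control of a gas hob: trim ring, collar, knob

## Robot

A 6-joint arm with a two-finger parallel gripper is mounted at the origin on the work surface. World frame = base frame: x ahead of the robot, y to its left, z up, the work surface at z = 0. Lengths are in m, angles in rad, forces in N, time in s.
With the tool pointing down it reaches from about 0.275 to 0.825 m from the base axis. Payload 4.9 kg.
Tool frame: the origin (TCP) lies on the centre line of the jaws, within the pads' length; the fingertips stand 14 mm ahead of it and the grasp point (between the pads) lies 5 mm behind it; z points along the fingers, y is the line along which they close (so a half turn about z gives the same grasp; the last joint's range is limited). The gripper opens to 85 mm and grips with 20 to 120 N. Pads are 22 mm wide; open, the fingers measure 114 mm over their backs; the gripper's body (76 mm by 85 mm) begins 54 mm behind the grasp point. The pads swing forward as they close: fully open they stand 13 mm farther back than shut.
Start: joints at [-1.253, 0.326, -0.193, 1.052, 0, 1.437], TCP at [0.24, -0.495, 0.216] pointing down, gripper open.
Joint ranges: [-2.65, 2.65], [-0.97, 1.79], [-1.3, 1.35], [-1.93, 2.1], [-1.47, 1.37], [-3.14, 3.14]. Speed limits (rad/s): [2.57, 2.57, 3.14, 3.14, 3.14, 3.14].

## Interface

Orientations are given as a unit quaternion [w, x, y, z].
In Python, from cell import arm, viewer, ticket gives the robot as it stands.
- The arm moves only by the tool servo_tool, never from a script. Its argument "moves" is a list of rows, each a list of 3 entries, a list of its own where there are three numbers: the shift along the tool's x, y, z in cm, then the turn, a rotation vector about the tool's x, y, z in degrees, then the opening, from 0 (shut) to 1 (fully open). In form: [[[x, y, z], [wx, wy, wz], grip], ...]. A call has 1 to 5 rows; each row shifts and turns the commanded pose from where the row before left it, along the tool's axes as they then stand; what a row does not reach is not made up. A row lasts 1/10 s, in which the tool goes at most 50 mm and 8.59 degrees, less where a joint would pass 70% of its speed; a pose out of reach is approached as far as the arm can. A call with a gripper value outside its range is refused whole. The fingers move at their own pace and stop on an object; "force" is the grip in N (left out, the last holds). Time passes only in rows, so rows that do not move let the fingers close. It gives the time, the measured TCP pose, the force, the opening and the grip force at its end, in the units of the state.
- arm.get_state(): the state, without advancing time (a new reading comes with each control period).
- viewer.camera(name): name is "scene" or "top" or "wrist"; returns (picture, depth): 384x512x3 uint8, red, green, blue; 384x512 float32, m along the optical axis (not along the pixel's ray), 0 where there is no reading.
- viewer.calibration(name): a dict with "intrinsics" (3x3 intrinsics, pixels), "k1" (the pictures are not rectified: a ray, as slopes to the right and down, at radius r is drawn at 1 + k1 r^2 times it, then the intrinsics apply), "world_from_camera" (4x4, takes a point from camera to world coordinates); the wrist camera has in their place "tool_from_camera" (4x4, takes a point from camera to tool coordinates, whose origin is the TCP and whose axes are the flange's). Camera axes: x right, y up, looking along -z (the intrinsics and any distortion apply to the point x, -y, -z); pixel columns grow to the right and rows downward; lengths in m; the calibration is good to about 2 mm. A picture is of the moment at which its call begins: read the wrist's pose just before it. calibration takes no time and is no camera call.
- ticket.hand_in(): hands the job in; it is judged then, once.
The state is a dict: "time_s": time; "joints": joint angles; "qd": joint speeds; "joint_efforts": joint torques, N m; "tcp_pos": TCP position; "tcp_rot": TCP orientation; "contact_force": force on the tool from outside, world axes, zero at the start; "moment": the same for the moment, N m; "grip_width": finger opening in m; "grip_force": force on a finger pad.
Only numpy, scipy, OpenCV 4.12 (cv2) and the standard library are available. Lean on these libraries where they do the work, as an engineer would, in place of code of your own. Each camera call takes 0.05 s, during which the arm holds its last target. There are 200 camera calls.

## Task

The bare gas tap at the front of the hob was stripped for cleaning. Thread its control back on in order of size, widest first: the steel trim ring fully down and flat on the hob, then the brass collar fully down on the ring, then the black knob, turning it by feel under a light push until its slot finds the flats of the spindle, and push it fully home. The tap is delicate, so never lean on it with more than about 30 N; let go of everything at the end and leave all the other things where they are.

Things in the scene. Friction and masses are not known exactly. Their poses are not given: they have to be found in the camera images.
- hob: Two-burner stainless gas hob, 510 mm deep (x), 290 mm wide (y); its plate stands 8 mm above the counter. Fixed. Origin: on the counter, midway between its two controls, which are at hob y = +58 and -58 mm; x points away from the robot to the burners. Front edge 60 mm before the origin; pan grates begin 80 mm behind it, 52 mm high.
- tap: The bare gas tap, a stepped post fixed upright in the hob. Origin: on its axis at the top face of the hob plate; z up, x as the hob's x. Heights from the origin: lower neck 22 mm diameter up to 8 mm, upper neck 16 mm diameter up to 20 mm (2 mm chamfer at the top of each), then the steel spindle (see tap_nose).
- tap_nose (a point): End of the tap's spindle, on the tap's axis 41 mm above its origin (axes as the tap's). Spindle: 8 mm across two flats, 14 mm wide, up to 36 mm; above that a round nose, 7 mm tapering to 3.6 mm. It turns if forced (0.15 N m). Its flats face the tap's x only roughly: turned up to 0.75 rad either way, not reported. A spring leaf on one flat, 24 to 34 mm up, grips the knob.
- trim_ring: Loose steel ring, 54 mm outer diameter, bore 23.2 mm, 10 mm thick, lying flat, 60 g. Origin: centre of its underside; z up. Home on the tap: underside at tap z = 0 (on the hob), around the lower neck.
- collar: Loose brass-coloured ring, 42 mm outer diameter, bore 17.2 mm, 12 mm thick, lying flat, 35 g. Origin: centre of its underside; z up. Home on the tap: resting on the trim ring, underside at tap z = 10 mm, around the upper neck. Its bore does not pass over the lower neck.
- knob: Loose black knob standing upright, about 55 g: round skirt 36 mm diameter, 21 mm high; on it a grip bar 34 mm long (along the knob's x), 10 mm wide (along y), 14 mm high, with a white mark at its -x end; 35 mm high in all. Origin: centre of its underside; z up. Home on the tap: underside at tap z = 23.5 mm.
- knob_slot (a point): Bottom of the blind slot in the knob's underside, 17.5 mm above the knob's origin. Slot 9.5 mm along the knob's x, 15.5 mm along y: it fits only with the knob's x square to the flats within 0.1 rad (either way round), else it stops on their shoulder, underside at tap z = 36 mm. Aligned, it slides down, the last 5 mm against the leaf (2 to 8 N), until the spindle's end meets this point.
- fitted_control: The hob's other control, complete and fixed: the same ring, collar and knob, 58.5 mm high, showing how the finished control looks. Origin: on its axis at the top face of the hob plate. It and the tap stand 116 mm apart and may have changed places.
- burner_cap: Bystander: black solid burner cap, 62 mm diameter, 10 mm thick, lying on the counter. Origin: centre of its underside.
- red_mug: Bystander: red mug, 76 mm diameter, 75 mm high, handle at its +y. Origin: centre of its underside.
- yellow_mug: Bystander: yellow mug, 76 mm diameter, 75 mm high, handle at its +y. Origin: centre of its underside.
- brush: Bystander: cleaning brush lying on the counter. Origin: underside, near the middle of its length.
- oil_bottle: Bystander: oil bottle, 60 mm diameter, 235 mm high. Origin: centre of its underside.
- pepper_mill: Bystander: dark wooden pepper mill, 54 mm diameter, 137 mm high. Origin: centre of its underside.
Things that resemble listed ones, but are neither listed nor needed, are in the scene too. What is shaped like the collar but blue or turquoise is not meant. What is shaped like the knob but orange is not meant.

How it is judged:
By the outcome, as a careful person would: the job done as asked, in the order asked, and still so for the second after the job is handed in, with the robot touching nothing.
It also fails if it takes over 72 s, if anything falls off the work surface, if the arm or the gripper's body presses on something with over 40 N, if the wrist force passes 120 N, or if a joint passes its speed limit or range.

## Working session

There is one attempt and no reset: what is moved stays moved. The work goes in short steps, Python scripts to look and compute and a tool call to move; the robot and the scene stay as the last step left them, time stands still between calls to the robot, and variables do not carry over. Pictures are saved under pics/ and viewed, at most 10 in all, crops included, and the job is handed in when it is done.

Besides the shell and the picture viewer there is one more tool, called after "Emit:" as name(argument=value, ...), one argument or row to a line, values as JSON. servo_tool: Moves the arm, as the interface text tells. Its arguments: {"type":"object","properties":{"moves":{"type":"array","items":{"type":"array"}},"force":{"type":"number"}},"required":["moves"]}

```bash
ls; mkdir -p pics; cat > h.py <<'E'
import numpy as np, cv2
from cell import arm, viewer, ticket
from scipy.spatial.transform import Rotation as R
def q2R(q): return R.from_quat([q[1],q[2],q[3],q[0]]).as_matrix()
def cam(name):
    s=arm.get_state(); c=viewer.calibration(name); p,d=viewer.camera(name)
    if name=="wrist":
        T=np.eye(4);T[:3,:3]=q2R(s["tcp_rot"]);T[:3,3]=s["tcp_pos"];T=T@np.array(c["tool_from_camera"])
    else: T=np.array(c["world_from_camera"])
    return p,np.array(d),np.array(c["intrinsics"]),c["k1"],T
def ray(uv,K,k1,T):
    uv=np.atleast_2d(np.asarray(uv,float))
    pts=cv2.undistortPoints(uv[:,None],K,np.array([k1,0,0,0.]))[:,0]
    d=np.c_[pts[:,0],-pts[:,1],-np.ones(len(pts))]@T[:3,:3].T
    return T[:3,3],d
def onplane(uv,z,K,k1,T):
    o,d=ray(uv,K,k1,T); t=(z-o[2])/d[:,2]; return o+d*t[:,None]
def bydepth(uv,dep,K,k1,T):
    uv=np.atleast_2d(uv); o,d=ray(uv,K,k1,T)
    z=dep[uv[:,1].astype(int),uv[:,0].astype(int)]; return o+d*z[:,None]
def save(p,n): cv2.imwrite("pics/"+n,cv2.cvtColor(p,cv2.COLOR_RGB2BGR))
def st():
    s=arm.get_state(); print({k:np.round(s[k],4).tolist() for k in ("time_s","tcp_pos","tcp_rot","joints","contact_force","moment","grip_width","grip_force")})
E
python3 - <<'E'
from h import *
st()
for n in ("top","scene"):
    p,d,K,k1,T=cam(n); save(p,n+"0.png"); np.savez("%s0.npz"%n,p=p,d=d,K=K,k1=k1,T=T); print(n,K.tolist(),k1,T.round(3).tolist())
E
```

```text
pics
{'time_s': 0.0, 'tcp_pos': [0.2399, -0.4942, 0.2151], 'tcp_rot': [-0.0009, 0.9746, 0.224, -0.0001], 'joints': [-1.2532, 0.327, -0.1936, 1.052, -0.0, 1.4366], 'contact_force': [-0.4548, -0.5794, -0.6687], 'moment': [0.0147, -0.0147, 0.0295], 'grip_width': 0.0853, 'grip_force': 0.0}
top [[351.3081826978348, 0.0, 255.94864387424312], [0.0, 351.3081826978348, 185.29426780026802], [0.0, 0.0, 1.0]] 0.02153193831630476 [[-0.004, 0.987, -0.159, 0.429], [-1.0, -0.005, -0.006, 0.009], [-0.007, 0.159, 0.987, 1.041], [0.0, 0.0, 0.0, 1.0]]
scene [[426.070246115389, 0.0, 261.5113077318132], [0.0, 426.070246115389, 187.1806606603418], [0.0, 0.0, 1.0]] 0.041963116215774796 [[-0.138, -0.756, 0.64, 1.351], [0.99, -0.102, 0.093, 0.108], [-0.005, 0.647, 0.763, 0.972], [0.0, 0.0, 0.0, 1.0]]
```

View pics/top0.png

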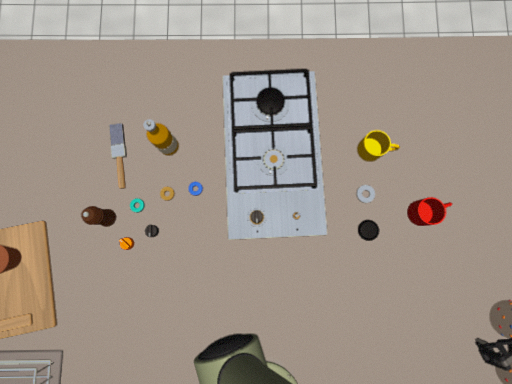

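View pics/scene0.png

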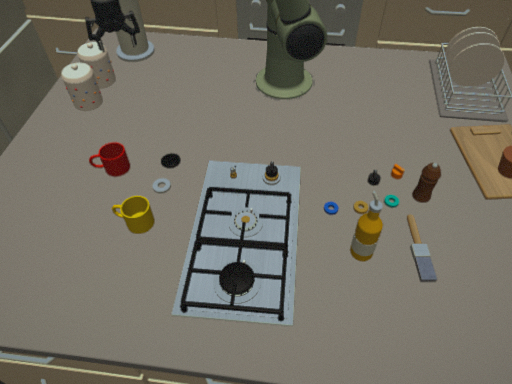

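Top view: the trim ring is the grey ring at (366,194), not the solid black burner cap at (368,230). The collar is the brass ring at (167,193), not the blue (196,188) or turquoise (137,205) ones. The knob is black at (152,231), not the orange one at (126,243). The bare tap is at (296,216) and the fitted control at (257,217). I'll confirm in one enlarged crop and measure.

```bash
python3 - <<'E'
from h import *
z=np.load("top0.npz"); p,d,K,k1,T=[z[k] for k in("p","d","K","k1","T")]; k1=float(k1)
def crop(c,r,w=66,h=50,s=6): return cv2.resize(p[r-h//2:r+h//2,c-w//2:c+w//2],(w*s,h*s),interpolation=cv2.INTER_CUBIC)
a=np.vstack([np.hstack([crop(366,210),crop(277,216)]),np.hstack([crop(167,195),crop(145,230)])]); save(a,"crops.png"); print(a.shape)
hsv=cv2.cvtColor(p,cv2.COLOR_RGB2HSV).astype(int)
def blob(c,r,m,h=12):
    w=np.zeros(m.shape,bool); w[r-h:r+h+1,c-h:c+h+1]=1; m=(m&w).astype(np.uint8)
    cs,_=cv2.findContours(m,cv2.RETR_EXTERNAL,cv2.CHAIN_APPROX_NONE); k=max(cs,key=cv2.contourArea)
    (x,y),rad=cv2.minEnclosingCircle(k); M=cv2.moments(k); return M['m10']/M['m00'],M['m01']/M['m00'],rad
H,S,V=hsv[...,0],hsv[...,1],hsv[...,2]
print("bg",hsv[215,400],"ring",hsv[187,366],"collar",hsv[187,167],"knob",hsv[231,152],hsv[194,160])
for n,c,r,m,zz in (("ring",366,194,(S<25)&(V>100),.010),("collar",167,193,(S>75)&(V>80),.012),("knob",152,231,V<60,.021),("cap",368,230,V<60,.01)):
    try:
        u=blob(c,r,m); print(n,np.round(u,1),onplane(u[:2],zz,K,k1,T).round(4))
    except Exception as e: print(n,e)
for n,u,zz in (("tap",(296,215),.045),("fit",(257,216.5),.06)): print(n,onplane(u,zz,K,k1,T).round(4))
print(np.round(np.array(viewer.calibration("wrist")["tool_from_camera"]),4).tolist(),viewer.calibration("wrist")["intrinsics"])
E
```

```text
(600, 792, 3)
bg [ 14  43 161] ring [109  23 188] collar [ 20 162 183] knob [ 0 35 51] [ 19 126 176]
ring [365.6 193.4   9.5] [[ 0.5689 -0.3079  0.01  ]]
collar [166.7 193.1   7.3] [[0.572  0.2795 0.012 ]]
knob [153.9 230.9   5.6] [[0.461  0.3101 0.021 ]]
cap [367.9 229.7  10.2] [[ 0.4624 -0.3089  0.01  ]]
tap [[ 0.5032 -0.0978  0.045 ]]
fit [[0.4983 0.0125 0.06  ]]
[[0.0004, 0.9521, 0.3059, 0.0776], [1.0, -0.0006, 0.0005, -0.0], [0.0006, 0.3059, -0.9521, -0.1575], [0.0, 0.0, 0.0, 1.0]] [[278.75253375   0.         254.33123015]
 [  0.         278.75253375 185.39305075]
 [  0.           0.           1.        ]]
```

View pics/crops.png

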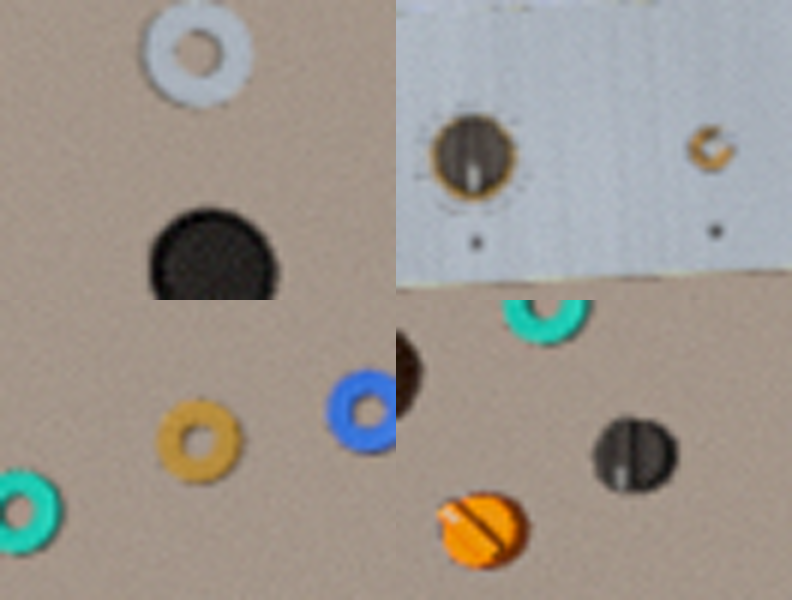

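The crop confirms it: grey steel ring (bore visible), solid black cap below it; brass collar between turquoise and blue; black knob with its mark toward the robot, orange one beside it; bare tap on the right of the hob, fitted control on the left. Next I'm planning the approach to the ring with tool yaw near 180°, so joint 6 stays mid-range.

```bash
cat >> h.py <<'E'
def yaw_of(Rm): return np.degrees(np.arctan2(Rm[1,0],Rm[0,0]))
def plan(xyz,yaw,nt,nr=None,g=1.0):
    """rows from the present pose: straight path, nt shift rows, nr turn rows (from start)"""
    s=arm.get_state(); P=np.array(s["tcp_pos"]); y0=yaw_of(q2R(s["tcp_rot"])); nr=nr or nt
    dy=(yaw-y0+180)%360-180 if abs(yaw-y0)>180 else yaw-y0
    p=P.copy(); y=y0; rows=[]; n=max(nt,nr); xyz=np.array(xyz)
    for i in range(n):
        tgt=P+(xyz-P)*min(1,(i+1)/nt); c,sn=np.cos(np.radians(y)),np.sin(np.radians(y))
        A=np.array([[c,sn,0],[sn,-c,0],[0,0,-1.]])  # columns tool x,y,z in world
        sh=np.round((A.T@(tgt-p))*100,2 if i>=nt-1 else 1); p=p+A@sh/100
        t=round(y0+dy*min(1,(i+1)/nr)-y,0 if i<n-1 else 1); y+=t
        rows.append([sh.tolist(),[0,0,-t],g])
    print("from",P.round(4),round(y0,2))
    for i in range(0,n,5): print(str(rows[i:i+5]).replace(" ",""))
E
python3 - <<'E'
from h import *
plan([.569,-.308,.115],180,14,20)
E
```

```text
from [ 0.24   -0.4943  0.2152] 25.88
[[[2.7,-0.2,0.7],[0,0,np.float64(-8.0)],1.0],[[2.7,0.2,0.7],[0,0,np.float64(-7.0)],1.0],[[2.6,0.6,0.7],[0,0,np.float64(-8.0)],1.0],[[2.6,0.9,0.8],[0,0,np.float64(-8.0)],1.0],[[2.4,1.2,0.7],[0,0,np.float64(-8.0)],1.0]]
[[[2.2,1.6,0.7],[0,0,np.float64(-7.0)],1.0],[[2.0,1.8,0.7],[0,0,np.float64(-8.0)],1.0],[[1.7,2.1,0.7],[0,0,np.float64(-8.0)],1.0],[[1.4,2.3,0.7],[0,0,np.float64(-7.0)],1.0],[[1.2,2.4,0.8],[0,0,np.float64(-8.0)],1.0]]
[[[0.7,2.6,0.7],[0,0,np.float64(-8.0)],1.0],[[0.4,2.7,0.7],[0,0,np.float64(-7.0)],1.0],[[0.1,2.7,0.7],[0,0,np.float64(-8.0)],1.0],[[-0.28,2.67,0.72],[0,0,np.float64(-8.0)],1.0],[[0.0,0.0,-0.0],[0,0,np.float64(-8.0)],1.0]]
[[[0.0,0.0,-0.0],[0,0,np.float64(-7.0)],1.0],[[0.0,0.0,-0.0],[0,0,np.float64(-8.0)],1.0],[[-0.0,0.0,-0.0],[0,0,np.float64(-8.0)],1.0],[[-0.0,0.0,-0.0],[0,0,np.float64(-7.0)],1.0],[[-0.0,0.0,-0.0],[0,0,np.float64(-8.1)],1.0]]
```

Emit:
servo_tool(
  moves=[
    [[2.7, -0.2, 0.7], [0, 0, -8], 1],
    [[2.7, 0.2, 0.7], [0, 0, -7], 1],
    [[2.6, 0.6, 0.7], [0, 0, -8], 1],
    [[2.6, 0.9, 0.8], [0, 0, -8], 1],
    [[2.4, 1.2, 0.7], [0, 0, -8], 1],
  ],
)

```text
time_s: 0.6
tcp_pos: [0.3584, -0.4272, 0.1791]
tcp_rot: [-0.0, 0.842, 0.539, -0.0]
contact_force: [0.6, -1.0, -0.3]
grip_width: 0.0853
grip_force: 0.0
```

Emit:
servo_tool(
  moves=[
    [[2.2, 1.6, 0.7], [0, 0, -7], 1],
    [[2.0, 1.8, 0.7], [0, 0, -8], 1],
    [[1.7, 2.1, 0.7], [0, 0, -8], 1],
    [[1.4, 2.3, 0.7], [0, 0, -7], 1],
    [[1.2, 2.4, 0.8], [0, 0, -8], 1],
  ],
)

```text
time_s: 1.1
tcp_pos: [0.4757, -0.3607, 0.1432]
tcp_rot: [-0.0, 0.621, 0.784, 0.0]
contact_force: [0.0, -0.2, 0.7]
grip_width: 0.0857
grip_force: 0.0
```

Emit:
servo_tool(
  moves=[
    [[0.7, 2.6, 0.7], [0, 0, -8], 1],
    [[0.4, 2.7, 0.7], [0, 0, -7], 1],
    [[0.1, 2.7, 0.7], [0, 0, -8], 1],
    [[-0.3, 2.7, 0.7], [0, 0, -8], 1],
    [[0, 0, 0], [0, 0, -8], 1],
  ],
)

```text
time_s: 1.6
tcp_pos: [0.5713, -0.3059, 0.114]
tcp_rot: [-0.001, 0.322, 0.947, 0.001]
contact_force: [0.4, -0.4, -0.6]
grip_width: 0.0853
grip_force: 0.0
```

Emit:
servo_tool(
  moves=[
    [[0, 0, 0], [0, 0, -7], 1],
    [[0, 0, 0], [0, 0, -8], 1],
    [[0, 0, 0], [0, 0, -8], 1],
    [[0, 0, 0], [0, 0, -7], 1],
    [[0, 0, 0], [0, 0, -8], 1],
  ],
)

```text
time_s: 2.1
tcp_pos: [0.5692, -0.3082, 0.1152]
tcp_rot: [-0.001, -0.002, 1.0, 0.0]
contact_force: [-0.3, 0.3, -0.9]
grip_width: 0.0853
grip_force: 0.0
```

```bash
cat >> h.py <<'E'
def blobs(m,amin=200):
    m=cv2.morphologyEx(m.astype(np.uint8),cv2.MORPH_OPEN,np.ones((3,3),np.uint8))
    cs,_=cv2.findContours(m,cv2.RETR_EXTERNAL,cv2.CHAIN_APPROX_NONE)
    return [c for c in cs if cv2.contourArea(c)>amin]
def circ(c,z,K,k1,T):
    """circle fit on plane z of a contour"""
    q=onplane(c[:,0].astype(float),z,K,k1,T)[:,:2]; A=np.c_[2*q,np.ones(len(q))]
    for _ in range(4):
        x=np.linalg.lstsq(A,(q**2).sum(1),rcond=None)[0]; r=np.sqrt(x[2]+x[:2]@x[:2])
        e=abs(np.hypot(*(q-x[:2]).T)-r); k=e<max(2*np.median(e),3e-4); q,A=q[k],A[k]
    return x[:2],r
E
python3 - <<'E'
from h import *
st(); p,d,K,k1,T=cam("wrist"); save(p,"w1.png"); np.savez("w1.npz",p=p,d=d,K=K,k1=k1,T=T)
hsv=cv2.cvtColor(p,cv2.COLOR_RGB2HSV).astype(int)
for c in blobs((hsv[...,1]<30)&(hsv[...,2]>110)):
    print(cv2.boundingRect(c),circ(c,.01,K,k1,T))
st()
E
```

```text
{'time_s': 2.1, 'tcp_pos': [0.5692, -0.3082, 0.1152], 'tcp_rot': [-0.0005, -0.0018, 1.0, 0.0004], 'joints': [-0.6103, 0.5805, -0.0556, 0.936, 0.0, -0.6138], 'contact_force': [-0.3161, 0.3155, -0.8548], 'moment': [-0.0303, 0.0124, 0.0076], 'grip_width': 0.0853, 'grip_force': 0.0}
(401, 365, 34, 19) (array([ 0.83757396, -0.09365841]), np.float64(0.02044655266553264))
(419, 213, 93, 123) (array([ 0.66399551, -0.06566726]), np.float64(0.061635974782658115))
(227, 153, 55, 53) (array([ 0.56857597, -0.30837517]), np.float64(0.026631109377158603))
(370, 40, 142, 244) (array([ 0.53252583, -0.13593346]), np.float64(0.09099015140610314))
{'time_s': 2.15, 'tcp_pos': [0.5692, -0.3082, 0.1153], 'tcp_rot': [-0.0005, -0.0036, 1.0, 0.0003], 'joints': [-0.6103, 0.5804, -0.0556, 0.9359, 0.0, -0.6175], 'contact_force': [0.5342, -0.0522, -0.2761], 'moment': [0.0051, 0.0095, 0.0023], 'grip_width': 0.0857, 'grip_force': 0.0}
```

View pics/w1.png

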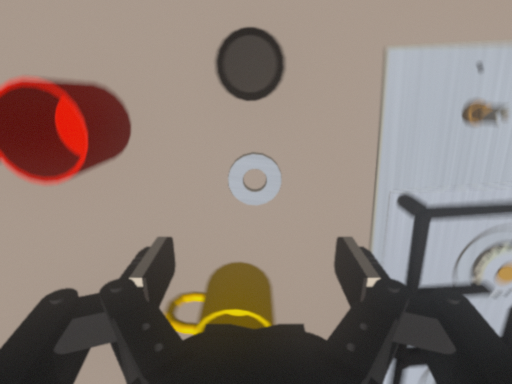

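Wrist view: the ring is at (254,180), almost exactly on the tool axis and between the fingers. The burner cap at (250,64) and yellow mug at (238,295) are clear. Descending to grip.

Emit:
servo_tool(
  moves=[
    [[0, 0, 2.5], [0, 0, 0], 1],
    [[0, 0, 2.5], [0, 0, 0], 1],
    [[0, 0, 2.5], [0, 0, 0], 1],
    [[0, 0, 1.8], [0, 0, 0], 1],
    [[0, 0, 1.0], [0, 0, 0], 1],
  ],
  force=40,
)

```text
time_s: 2.65
tcp_pos: [0.5682, -0.3076, 0.0106]
tcp_rot: [-0.001, 0.002, 1.0, 0.001]
contact_force: [-0.5, -0.5, -0.5]
grip_width: 0.0854
grip_force: 0.0
```

Emit:
servo_tool(
  moves=[
    [[0, 0, 0], [0, 0, 0], 0],
    [[0, 0, 0], [0, 0, 0], 0],
    [[0, 0, 0], [0, 0, 0], 0],
    [[0, 0, 0], [0, 0, 0], 0],
    [[0, 0, 0], [0, 0, 0], 0],
  ],
)

```text
time_s: 3.15
tcp_pos: [0.57, -0.3089, 0.0137]
tcp_rot: [0.001, 0.001, 1.0, -0.0]
contact_force: [-0.7, -0.1, 0.6]
grip_width: 0.012
grip_force: 0.0
```

```bash
python3 - <<'E'
from h import *
st()
E
```

```text
{'time_s': 3.15, 'tcp_pos': [0.57, -0.3089, 0.0137], 'tcp_rot': [0.0006, 0.0011, 1.0, -0.0004], 'joints': [-0.6104, 0.6862, -0.1532, 0.73, 0.0, -0.6082], 'contact_force': [-0.7394, -0.1266, 0.5883], 'moment': [0.0217, 0.011, -0.0038], 'grip_width': 0.012, 'grip_force': 0.0}
```

```bash
python3 - <<'E'
from h import *
p,d,K,k1,T=cam("wrist"); save(p,"w2.png"); np.savez("w2.npz",p=p,d=d,K=K,k1=k1,T=T); st()
E
```

```text
{'time_s': 3.2, 'tcp_pos': [0.5699, -0.3088, 0.0136], 'tcp_rot': [0.0004, 0.001, 1.0, -0.0003], 'joints': [-0.6103, 0.6864, -0.1534, 0.7299, 0.0, -0.6082], 'contact_force': [0.2666, 0.103, 0.371], 'moment': [0.0367, -0.0392, 0.0469], 'grip_width': 0.0043, 'grip_force': 0.0}
```

View pics/w2.png

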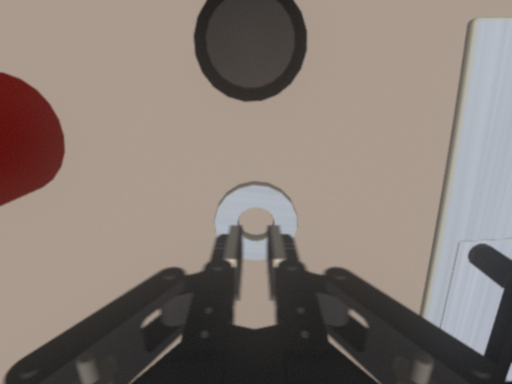

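```bash
python3 - <<'E'
from h import *
z=np.load("w2.npz"); p,d,K,k1,T=[z[k] for k in("p","d","K","k1","T")]; k1=float(k1)
hsv=cv2.cvtColor(p,cv2.COLOR_RGB2HSV).astype(int)
for c in blobs((hsv[...,1]<30)&(hsv[...,2]>110)):
    b=cv2.boundingRect(c)
    if b[0]<400:
        u=c[c[:,0,1]<225]; print(b,circ(u,.01,K,k1,T))
print(d[215:270:5,225:290:8].round(3))
for uv in ((235,228),(278,228),(235,240),(278,240),(235,255),(256,200),(256,222)): print(uv,bydepth(uv,d,K,k1,T).round(4))
Ti=np.linalg.inv(T)
for x in(-.011,0,.011):
  for zz in (0,.014):
    w=np.array([.5699-x,-.3088,.0136-zz,1]); q=Ti@w; print(x,zz,K[0,0]*q[0]/-q[2]+K[0,2],K[1,1]*-q[1]/-q[2]+K[1,2])
E
```

```text
Traceback (most recent call last):
  File "h.py", line 44, in circ
    q=onplane(c[:,0].astype(float),z,K,k1,T)[:,:2]; A=np.c_[2*q,np.ones(len(q))]
      ~~~~~~~^^^^^^^^^^^^^^^^^^^^^^^^^^^^^^^
  File "h.py", line 17, in onplane
    o,d=ray(uv,K,k1,T); t=(z-o[2])/d[:,2]; return o+d*t[:,None]
        ~~~^^^^^^^^^^^
  File "h.py", line 13, in ray
    pts=cv2.undistortPoints(uv[:,None],K,np.array([k1,0,0,0.]))[:,0]
        ~~~~~~~~~~~~~~~~~~~^^^^^^^^^^^^^^^^^^^^^^^^^^^^^^^^^^^^
cv2.error: OpenCV(4.12.0) /io/opencv/modules/calib3d/src/undistort.dispatch.cpp:347: error: (-215:Assertion failed) CV_IS_MAT(_src) && CV_IS_MAT(_dst) && (_src->rows == 1 || _src->cols == 1) && (_dst->rows == 1 || _dst->cols == 1) && _src->cols + _src->rows - 1 == _dst->rows + _dst->cols - 1 && (CV_MAT_TYPE(_src->type) == CV_32FC2 || CV_MAT_TYPE(_src->type) == CV_64FC2) && (CV_MAT_TYPE(_dst->type) == CV_32FC2 || CV_MAT_TYPE(_dst->type) == CV_64FC2) in function 'cvUndistortPointsInternal'
```

```bash
python3 - <<'E'
from h import *
z=np.load("w2.npz"); p,d,K,k1,T=[z[k] for k in("p","d","K","k1","T")]; k1=float(k1)
hsv=cv2.cvtColor(p,cv2.COLOR_RGB2HSV).astype(int)
for c in blobs((hsv[...,1]<30)&(hsv[...,2]>110)):
    b=cv2.boundingRect(c)
    u=c[c[:,0,1]<225]
    if b[0]<400 and len(u)>10: print(b,circ(u,.01,K,k1,T))
print(d[215:270:5,225:290:8].round(3))
for uv in ((235,228),(278,228),(235,240),(278,240),(235,255),(256,200),(256,222)): print(uv,bydepth(uv,d,K,k1,T).round(4))
Ti=np.linalg.inv(T)
for x in(-.011,0,.011):
  for zz in (0,.014):
    w=np.array([.5699-x,-.3088,.0136-zz,1]); q=Ti@w; print(x,zz,K[0,0]*q[0]/-q[2]+K[0,2],K[1,1]*-q[1]/-q[2]+K[1,2])
E
```

```text
(214, 184, 84, 53) (array([ 0.56793625, -0.30843511]), np.float64(0.026188942785075543))
[[0.176 0.177 0.187 0.187 0.187 0.186 0.176 0.175 0.176]
 [0.176 0.176 0.188 0.188 0.188 0.187 0.181 0.177 0.177]
 [0.178 0.154 0.153 0.189 0.189 0.19  0.153 0.177 0.178]
 [0.18  0.147 0.147 0.188 0.19  0.19  0.148 0.18  0.179]
 [0.15  0.142 0.141 0.187 0.19  0.184 0.143 0.15  0.18 ]
 [0.145 0.137 0.137 0.182 0.185 0.182 0.137 0.145 0.145]
 [0.14  0.133 0.132 0.182 0.182 0.183 0.133 0.133 0.141]
 [0.136 0.128 0.128 0.184 0.183 0.183 0.129 0.128 0.136]
 [0.132 0.124 0.127 0.184 0.185 0.186 0.124 0.125 0.131]
 [0.119 0.12  0.127 0.197 0.187 0.197 0.121 0.118 0.119]
 [0.112 0.116 0.126 0.199 0.199 0.198 0.122 0.115 0.113]]
(235, 228) [[ 0.5583 -0.3195  0.0359]]
(278, 228) [[ 0.5582 -0.2964  0.0361]]
(235, 240) [[ 0.5587 -0.3187  0.0483]]
(278, 240) [[ 0.5585 -0.2974  0.0486]]
(235, 255) [[ 0.5574 -0.3176  0.064 ]]
(256, 200) [[ 0.5526 -0.3081  0.0087]]
(256, 222) [[ 5.718e-01 -3.080e-01 -1.000e-04]]
-0.011 0 254.91085373749323 244.26906411062447
-0.011 0.014 254.87235610766436 233.88533142279317
0 0 254.89034907874878 228.67463649135857
0 0.014 254.85261353237183 219.21087970546006
0.011 0 254.86903346754096 212.463454423714
0.011 0.014 254.83214659090984 203.9980141175009
```

```bash
python3 - <<'E'
from h import *
st()
z=np.load("w1.npz"); p,d,K,k1,T=[z[k] for k in("p","d","K","k1","T")]; k1=float(k1)
C=viewer.calibration("wrist")["tool_from_camera"]
np.set_printoptions(suppress=True)
for c in (165,170,340,345,350):
    for r in range(232,262,4): print(c,r,bydepth((c,r),d,K,k1,np.array(C)).round(4), p[r,c])
z=np.load("w2.npz"); d=z["d"]; print("w2")
for c in (228,234,240,272,278,284):
    for r in range(220,250,4): print(c,r,bydepth((c,r),d,K,k1,np.array(C)).round(4), z["p"][r,c])
E
```

```text
{'time_s': 3.2, 'tcp_pos': [0.5699, -0.3088, 0.0136], 'tcp_rot': [0.0004, 0.001, 1.0, -0.0003], 'joints': [-0.6103, 0.6864, -0.1534, 0.7299, 0.0, -0.6082], 'contact_force': [0.2666, 0.103, 0.371], 'moment': [0.0367, -0.0392, 0.0469], 'grip_width': 0.0043, 'grip_force': 0.0}
165 232 [[-0.0614 -0.0973  0.1143]] [167 151 140]
165 236 [[-0.0674 -0.0985  0.1163]] [142 130 119]
165 240 [[ 0.0127 -0.0437 -0.0372]] [70 63 59]
165 244 [[ 0.0119 -0.043  -0.0398]] [59 55 51]
165 248 [[ 0.0098 -0.0433 -0.0398]] [58 54 49]
165 252 [[ 0.0078 -0.0433 -0.0402]] [56 52 47]
165 256 [[ 0.0064 -0.0431 -0.0415]] [56 52 48]
165 260 [[ 0.0042 -0.0433 -0.0414]] [53 48 45]
170 232 [[-0.0626 -0.0926  0.1165]] [168 153 140]
170 236 [[-0.0667 -0.0926  0.1151]] [140 126 116]
170 240 [[ 0.0094 -0.0433 -0.0313]] [58 54 49]
170 244 [[ 0.008  -0.043  -0.0329]] [58 54 50]
170 248 [[ 0.006  -0.043  -0.0334]] [57 53 48]
170 252 [[ 0.0035 -0.0433 -0.0331]] [59 53 50]
170 256 [[ 0.0028 -0.0427 -0.0357]] [53 49 44]
170 260 [[-0.0002 -0.0433 -0.0346]] [56 50 46]
340 232 [[-0.0619  0.0933  0.1152]] [167 152 141]
340 236 [[-
[... 2685 characters left out ...]
 0.0149 0.0045]] [163 168 176]
278 228 [[ 0.0118  0.0124 -0.0224]] [111 109 108]
278 232 [[ 0.0117  0.0121 -0.0268]] [103  99  95]
278 236 [[ 0.0122  0.0116 -0.0321]] [99 94 87]
278 240 [[ 0.0115  0.0114 -0.0349]] [98 93 86]
278 244 [[ 0.0118  0.011  -0.0394]] [97 92 86]
278 248 [[ 0.0115  0.0108 -0.0425]] [98 92 86]
284 220 [[0.0038 0.0187 0.0049]] [173 179 187]
284 224 [[0.0014 0.0187 0.0041]] [172 177 185]
284 228 [[-0.0014  0.0188  0.0041]] [173 178 187]
284 232 [[-0.0051  0.0191  0.0056]] [169 175 183]
284 236 [[ 0.0071  0.0158 -0.0226]] [60 60 58]
284 240 [[ 0.0793 -0.0004 -0.1575]] [62 59 58]
284 244 [[ 0.0067  0.015  -0.0304]] [72 69 67]
284 248 [[ 0.0073  0.0145 -0.0354]] [82 79 75]
```

Wrist view 2 shows the ring unmoved at (256,222). The closed fingers hang above it, with tips at rows 225–228. Depth puts the tips about 21 mm *behind* the reported TCP when shut and 34 mm when open, so the real jaws sit about 35 mm higher than stated. I'll trust the measurement: reopen, then go lower while watching the force.

Emit:
servo_tool(
  moves=[
    [[0.15, 0, 0], [0, 0, 0], 1],
    [[0, 0, 0], [0, 0, 0], 1],
    [[0, 0, 0], [0, 0, 0], 1],
    [[0, 0, 0.5], [0, 0, 0], 1],
    [[0, 0, 1.0], [0, 0, 0], 1],
  ],
)

```text
time_s: 3.7
tcp_pos: [0.5687, -0.309, -0.0019]
tcp_rot: [0.001, 0.001, 1.0, -0.0]
contact_force: [1.2, -0.1, -0.3]
grip_width: 0.0762
grip_force: 0.0
```

Emit:
servo_tool(
  moves=[
    [[0, 0, 0.8], [0, 0, 0], 1],
    [[0, 0, 0.6], [0, 0, 0], 1],
    [[0, 0, 0.4], [0, 0, 0], 1],
    [[0, 0, 0], [0, 0, 0], 1],
  ],
)

```text
time_s: 4.1
tcp_pos: [0.5674, -0.3081, -0.0211]
tcp_rot: [-0.001, 0.001, 1.0, 0.0]
contact_force: [-0.0, -0.2, 1.3]
grip_width: 0.0855
grip_force: 0.0
```

Emit:
servo_tool(
  moves=[
    [[0, 0, 0.2], [0, 0, 0], 0],
    [[0, 0, 0], [0, 0, 0], 0],
    [[0, 0, 0], [0, 0, 0], 0],
  ],
)

```text
time_s: 4.4
tcp_pos: [0.5702, -0.3094, -0.0187]
tcp_rot: [0.002, 0.001, 1.0, -0.001]
contact_force: [-1.5, 3.2, 17.5]
grip_width: 0.0518
grip_force: 47.7
```

```bash
python3 - <<'E'
from h import *
st()
E
```

```text
{'time_s': 4.4, 'tcp_pos': [0.5702, -0.3094, -0.0187], 'tcp_rot': [0.0022, 0.0008, 1.0, -0.0009], 'joints': [-0.6114, 0.7252, -0.1769, 0.664, 0.0011, -0.6097], 'contact_force': [-1.4978, 3.1554, 17.4875], 'moment': [0.6987, 0.4533, 0.0336], 'grip_width': 0.0518, 'grip_force': 47.6614}
```

Emit:
servo_tool(
  moves=[
    [[0, 0, -0.4], [0, 0, 0], 0],
    [[0, 0, -0.6], [0, 0, 0], 0],
    [[0, 0, -2], [0, 0, 0], 0],
    [[0, 0, -3], [0, 0, 0], 0],
    [[0, 0, -3], [0, 0, 0], 0],
  ],
)

```text
time_s: 4.9
tcp_pos: [0.5673, -0.3081, 0.0683]
tcp_rot: [-0.001, 0.001, 1.0, 0.0]
contact_force: [-0.6, -1.1, -0.6]
grip_width: 0.0519
grip_force: 41.9
```

Emit:
servo_tool(
  moves=[
    [[0.4, 3.5, -3], [0, 0, 0], 0],
    [[0.5, 4, -1.5], [0, 0, 0], 0],
    [[0.5, 4, -0.5], [0, 0, 0], 0],
    [[0.5, 4, 0], [0, 0, 0], 0],
    [[0.5, 3.5, 0], [0, 0, 0], 0],
  ],
)

```text
time_s: 5.4
tcp_pos: [0.5439, -0.1167, 0.1184]
tcp_rot: [0.0, 0.001, 1.0, 0.0]
contact_force: [0.1, 1.0, -1.2]
grip_width: 0.0518
grip_force: 42.0
```

Emit:
servo_tool(
  moves=[
    [[0, 2, 0], [0, 0, 0], 0],
    [[0, 0, 0], [0, 0, 0], 0],
  ],
)

```text
time_s: 5.6
tcp_pos: [0.5438, -0.0958, 0.1181]
tcp_rot: [-0.0, -0.001, 1.0, 0.0]
contact_force: [-0.4, -0.2, -1.0]
grip_width: 0.0516
grip_force: 42.0
```

```bash
python3 - <<'E'
from h import *
st(); p,d,K,k1,T=cam("wrist"); st(); save(p,"w3.png"); np.savez("w3.npz",p=p,d=d,K=K,k1=k1,T=T)
E
```

```text
{'time_s': 5.6, 'tcp_pos': [0.5438, -0.0958, 0.1181], 'tcp_rot': [-0.0004, -0.0009, 1.0, 0.0004], 'joints': [-0.3083, 0.4151, -0.3283, 0.8283, 0.0005, -0.3101], 'contact_force': [-0.4407, -0.2114, -0.9713], 'moment': [-0.0675, -0.0039, -0.0016], 'grip_width': 0.0516, 'grip_force': 41.9736}
{'time_s': 5.65, 'tcp_pos': [0.5443, -0.0974, 0.1181], 'tcp_rot': [-0.0001, -0.0002, 1.0, -0.0002], 'joints': [-0.3104, 0.4158, -0.3271, 0.828, -0.0004, -0.3108], 'contact_force': [-0.4266, -0.607, 0.2516], 'moment': [0.0183, 0.0025, 0.0282], 'grip_width': 0.0519, 'grip_force': 41.9728}
```

View pics/w3.png

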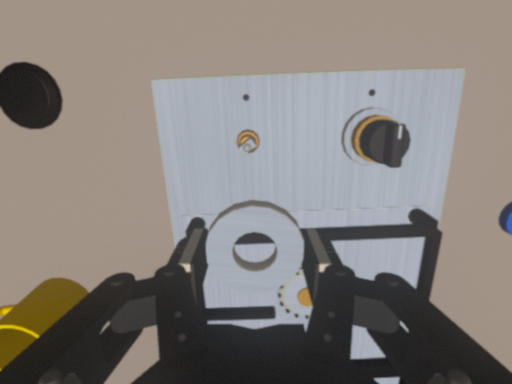

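Wrist view 3: the ring is held level between the jaws with its bore at (255,252). The bare tap is at (248,141) and the fitted control at (380,140). Now measuring both precisely.

```bash
cat > m3.py <<'E'
from h import *
np.set_printoptions(suppress=True)
z=np.load("w3.npz"); p,d,K,k1,T=[z[k] for k in("p","d","K","k1","T")]; k1=float(k1)
C=np.array(viewer.calibration("wrist")["tool_from_camera"])
vv,uu=np.mgrid[0:384,0:512]; uv=np.c_[uu.ravel(),vv.ravel()]
tp=bydepth(uv,d,K,k1,C).reshape(384,512,3); wp=bydepth(uv,d,K,k1,T).reshape(384,512,3)
m=(tp[...,2]>-.045)&(tp[...,2]<0)&(uu>205)&(uu<305)&(vv>198)&(vv<290)&(np.hypot(tp[...,0],tp[...,1])<.030)&(abs(tp[...,1])<.024)
print("ring z pct",np.percentile(tp[m][:,2],[5,25,50,75,95]))
zt=np.percentile(tp[m][:,2],30)
# bore: hole of the ring mask
hole=((tp[...,2]>.02)&(uu>228)&(uu<282)&(vv>228)&(vv<275)).astype(np.uint8)
cs,_=cv2.findContours(hole,cv2.RETR_EXTERNAL,cv2.CHAIN_APPROX_NONE); c=max(cs,key=cv2.contourArea); print("hole",cv2.boundingRect(c))
# upper part of the hole (far rows): lower edge limited by top face? print both
rm=m.astype(np.uint8); top=[]
for col in range(222,290,3):
    r=np.where(rm[:,col])[0]
    if len(r): top.append((col,r.min()))
top=np.array(top,float)
for zz in (zt,-.030,-.020):
    q=onplane(top,zz,K,k1,C)[:,:2]; A=np.c_[2*q,np.ones(len(q))]; x=np.linalg.lstsq(A,(q**2).sum(1),rcond=None)[0]; print("outer near edge",zz,x[:2],np.sqrt(x[2]+x[:2]@x[:2]))
    print("bore",circ(c,zz,K,k1,C))
# tap
s=(abs(wp[...,0]-.503)<.03)&(abs(wp[...,1]+.1)<.03)
print("hob z",np.median(wp[s][:,2]))
for a,b in ((.045,.06),(.035,.045),(.025,.032)):
    k=s&(wp[...,2]>a)&(wp[...,2]<b); print(a,k.sum(),np.median(wp[k],0) if k.any() else 0, uv[k.ravel()].mean(0) if k.any() else 0)
hsv=cv2.cvtColor(p,cv2.COLOR_RGB2HSV).astype(int)
b=(hsv[...,1]>90)&(hsv[...,2]>70)&(abs(uu-248)<18)&(abs(vv-141)<18)
for c in blobs(b,15): print("brass",cv2.boundingRect(c),circ(c,.026,K,k1,T))
cv2.imwrite("pics/tapcrop.png",cv2.cvtColor(cv2.resize(p[118:168,215:281],None,fx=9,fy=9,interpolation=cv2.INTER_CUBIC),cv2.COLOR_RGB2BGR))
E
python3 m3.py
```

```text
ring z pct [-0.02907694 -0.02849004 -0.02806908 -0.02752614 -0.02307645]
hole (234, 232, 42, 31)
outer near edge -0.028397562782355657 [ 0.00571893 -0.00014127] 0.024241458617188558
bore (array([ 0.00361048, -0.00025949]), np.float64(0.009368074962441079))
outer near edge -0.03 [ 0.00663174 -0.00014442] 0.023940646213693545
bore (array([ 0.00454946, -0.00026117]), np.float64(0.00925182646477126))
outer near edge -0.02 [ 0.00093533 -0.00012479] 0.025817864242473648
bore (array([-0.00131023, -0.0002507 ]), np.float64(0.009977274528444645))
hob z 0.21214264100990798
0.045 55 [ 0.50466654 -0.10197979  0.04750304] [247.38181818 147.2       ]
0.035 122 [ 0.50355618 -0.1013111   0.04304485] [247.72131148 145.37704918]
0.025 72 [ 0.50090452 -0.10382847  0.02689057] [246.45833333 139.69444444]
brass (238, 131, 20, 13) (array([ 0.5020436 , -0.10249348]), np.float64(0.008144059991870331))
```

View pics/tapcrop.png

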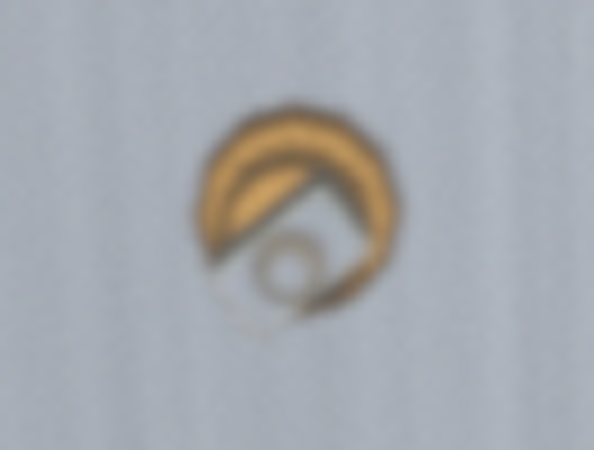

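Crop: the spindle nose is at crop (289,268), i.e. pixel (246.7,147.3). The near top edge of the flats runs from crop (210,262) to (320,180), so the flats are turned about 38° in the world.

```bash
python3 - <<'E'
from h import *
np.set_printoptions(suppress=True)
z=np.load("w3.npz"); K,k1=z["K"],float(z["k1"])
C=np.array(viewer.calibration("wrist")["tool_from_camera"])
px=lambda a,b:((a+.5)/9-.5+215,(b+.5)/9-.5+118)
Z=.1181
print("nose tool",onplane(px(289,268),Z-.049,K,k1,C))
print("upper neck circle?",onplane([px(300,105),px(203,215),px(398,215)],Z-.014,K,k1,C))
e=onplane([px(210,262),px(320,180),px(370,240)],Z-.044,K,k1,C); print(e,[np.linalg.norm(e[1]-e[0]),np.linalg.norm(e[2]-e[1])])
w=(e[1]-e[0])*[-1,1,-1]; print("flat edge dir world deg",np.degrees(np.arctan2(w[1],w[0])), "normal",np.degrees(np.arctan2(w[1],w[0]))-90)
w=(e[2]-e[1])*[-1,1,-1]; print("side dir world deg",np.degrees(np.arctan2(w[1],w[0])))
dots=onplane([(246,97),(372,92)],Z-.008,K,k1,C)*[-1,1,-1]; v=dots[1]-dots[0]; print("hob yaw",np.degrees(np.arctan2(-v[0],v[1])),np.linalg.norm(v))
E
```

```text
nose tool [[ 0.03910181 -0.00649418  0.0691    ]]
upper neck circle? [[ 0.04982021 -0.0061722   0.1041    ]
 [ 0.03847145 -0.01636797  0.1041    ]
 [ 0.03847198  0.00398106  0.1041    ]]
[[ 0.03877812 -0.01396431  0.0741    ]
 [ 0.04637407 -0.00371337  0.0741    ]
 [ 0.04083058  0.00089673  0.0741    ]] [np.float64(0.012758537737921133), np.float64(0.0072099409545902824)]
flat edge dir world deg 126.5384339891516 normal 36.5384339891516
side dir world deg 39.74769354704534
hob yaw 2.4421987862913306 0.11590122417001276
```

Emit:
servo_tool(
  moves=[
    [[1.9, -0.3, 0], [0, 0, 0], 0],
    [[2, -0.3, 0], [0, 0, 0], 0],
    [[0, 0, 2.5], [0, 0, 0], 0],
    [[0, 0, 2.5], [0, 0, 0], 0],
    [[0, 0, 2], [0, 0, 0], 0],
  ],
)

```text
time_s: 6.15
tcp_pos: [0.5053, -0.1059, 0.047]
tcp_rot: [0.0, 0.002, 1.0, -0.0]
contact_force: [-0.2, 0.2, -1.1]
grip_width: 0.0521
grip_force: 42.0
```

Emit:
servo_tool(
  moves=[
    [[0, 0, 1], [0, 0, 0], 0],
    [[0, 0, 1], [0, 0, 0], 0],
    [[0, 0, 0.5], [0, 0, 0], 0],
  ],
)

```text
time_s: 6.45
tcp_pos: [0.5055, -0.1049, 0.0224]
tcp_rot: [-0.0, 0.001, 1.0, -0.0]
contact_force: [-0.4, -0.2, -0.1]
grip_width: 0.0517
grip_force: 42.0
```

```bash
python3 - <<'E'
from h import *
st()
E
```

```text
{'time_s': 6.45, 'tcp_pos': [0.5055, -0.1049, 0.0224], 'tcp_rot': [-0.0001, 0.0013, 1.0, -0.0], 'joints': [-0.3476, 0.483, -0.5218, 0.5662, -0.0002, -0.345], 'contact_force': [-0.3547, -0.1667, -0.0878], 'moment': [0.0254, 0.0751, 0.006], 'grip_width': 0.0517, 'grip_force': 41.9723}
```

Emit:
servo_tool(
  moves=[
    [[0, 0, 0.7], [0, 0, 0], 0],
    [[0, 0, 0.6], [0, 0, 0], 0],
    [[0, 0, 0.4], [0, 0, 0], 0],
    [[0, 0, 0.3], [0, 0, 0], 0],
  ],
)

```text
time_s: 6.85
tcp_pos: [0.5055, -0.1044, 0.0027]
tcp_rot: [0.0, 0.001, 1.0, -0.0]
contact_force: [0.1, 0.4, -1.2]
grip_width: 0.0518
grip_force: 42.0
```

Emit:
servo_tool(
  moves=[
    [[0, 0, 0.3], [0, 0, 0], 0],
    [[0, 0, 0.2], [0, 0, 0], 0],
  ],
)

```text
time_s: 7.05
tcp_pos: [0.5055, -0.1044, -0.0022]
tcp_rot: [0.0, 0.001, 1.0, -0.0]
contact_force: [0.3, 0.4, -1.1]
grip_width: 0.0517
grip_force: 42.0
```

Emit:
servo_tool(
  moves=[
    [[0, 0, 0.2], [0, 0, 0], 0],
    [[0, 0, 0.2], [0, 0, 0], 0],
  ],
)

```text
time_s: 7.25
tcp_pos: [0.5061, -0.1032, -0.0053]
tcp_rot: [0.001, 0.001, 1.0, 0.001]
contact_force: [-0.2, 5.8, 2.1]
grip_width: 0.0516
grip_force: 41.8
```

Emit:
servo_tool(
  moves=[
    [[0, 0, 0.15], [0, 0, 0], 0],
    [[0, 0, 0.15], [0, 0, 0], 0],
  ],
)

```text
time_s: 7.45
tcp_pos: [0.5055, -0.1026, -0.009]
tcp_rot: [0.0, 0.001, 1.0, 0.002]
contact_force: [-0.4, 5.4, 3.3]
grip_width: 0.0519
grip_force: 42.3
```

Emit:
servo_tool(
  moves=[
    [[0, 0.12, 0.1], [0, 0, 0], 0],
    [[0, 0.05, 0.1], [0, 0, 0], 0],
  ],
)

```text
time_s: 7.65
tcp_pos: [0.5055, -0.1025, -0.0107]
tcp_rot: [0.0, 0.001, 1.0, -0.0]
contact_force: [-3.8, 2.8, 15.4]
grip_width: 0.0515
grip_force: 50.1
```

Emit:
servo_tool(
  moves=[
    [[0, 0, 0.1], [0, 0, 0], 0],
    [[0, 0, 0.0], [0, 0, 0], 0],
  ],
)

```text
time_s: 7.85
tcp_pos: [0.5055, -0.1024, -0.0107]
tcp_rot: [0.0, 0.001, 1.0, 0.0]
contact_force: [-4.8, 4.4, 16.2]
grip_width: 0.0519
grip_force: 50.7
```

Contact at TCP z −10.7 mm is exactly 8 mm above the counter contact, so the ring is on the hob. Releasing.

Emit:
servo_tool(
  moves=[
    [[0, 0, -0.15], [0, 0, 0], 1],
    [[0, 0, 0], [0, 0, 0], 1],
    [[0, 0, 0], [0, 0, 0], 1],
    [[-1, 0, -2.5], [0, 0, 0], 1],
    [[-1.5, 0, -4], [0, 0, 0], 1],
  ],
)

```text
time_s: 8.35
tcp_pos: [0.5274, -0.102, 0.0525]
tcp_rot: [-0.003, 0.001, 1.0, 0.001]
contact_force: [1.3, 0.8, -0.1]
grip_width: 0.0855
grip_force: 0.0
```

Emit:
servo_tool(
  moves=[
    [[-1.3, 0, -4], [0, 0, 0], 1],
    [[0, 0, -2], [0, 0, 0], 1],
    [[0, 0, 0], [0, 0, 0], 1],
  ],
)

```text
time_s: 8.65
tcp_pos: [0.5463, -0.1038, 0.1175]
tcp_rot: [0.003, 0.001, 1.0, -0.001]
contact_force: [0.0, 0.8, 0.6]
grip_width: 0.0853
grip_force: 0.0
```

```bash
python3 - <<'E'
from h import *
np.set_printoptions(suppress=True)
st(); p,d,K,k1,T=cam("wrist"); save(p,"w4.png"); np.savez("w4.npz",p=p,d=d,K=K,k1=k1,T=T); st()
save(cv2.resize(p[90:220,180:460],None,fx=2.8,fy=2.8,interpolation=cv2.INTER_CUBIC),"w4c.png")
plan([.572,.2795,.115],180,11)
E
```

```text
{'time_s': 8.65, 'tcp_pos': [0.5463, -0.1038, 0.1175], 'tcp_rot': [0.003, 0.001, 1.0, -0.0012], 'joints': [-0.3203, 0.4169, -0.327, 0.8204, -0.0004, -0.3184], 'contact_force': [0.0211, 0.752, 0.5569], 'moment': [-0.0451, 0.0101, -0.0187], 'grip_width': 0.0853, 'grip_force': 0.0}
{'time_s': 8.7, 'tcp_pos': [0.5445, -0.1033, 0.1154], 'tcp_rot': [0.0013, 0.001, 1.0, -0.0006], 'joints': [-0.3204, 0.4188, -0.3302, 0.819, -0.0003, -0.3184], 'contact_force': [1.3235, 0.1532, -0.7504], 'moment': [0.0316, 0.037, -0.0455], 'grip_width': 0.0856, 'grip_force': 0.0}
from [ 0.5445 -0.1033  0.1154] 179.88
[[[-0.2,3.5,0.0],[0,0,np.float64(-0.0)],1.0],[[-0.3,3.5,0.0],[0,0,np.float64(-0.0)],1.0],[[-0.2,3.4,0.0],[0,0,np.float64(-0.0)],1.0],[[-0.3,3.5,0.0],[0,0,np.float64(-0.0)],1.0],[[-0.2,3.5,0.0],[0,0,np.float64(-0.0)],1.0]]
[[[-0.3,3.5,0.0],[0,0,np.float64(-0.0)],1.0],[[-0.2,3.5,0.0],[0,0,np.float64(-0.0)],1.0],[[-0.2,3.4,0.0],[0,0,np.float64(-0.0)],1.0],[[-0.3,3.5,0.0],[0,0,np.float64(-0.0)],1.0],[[-0.2,3.5,0.0],[0,0,np.float64(-0.0)],1.0]]
[[[-0.27,3.48,0.04],[0,0,np.float64(-0.1)],1.0]]
```

View pics/w4c.png

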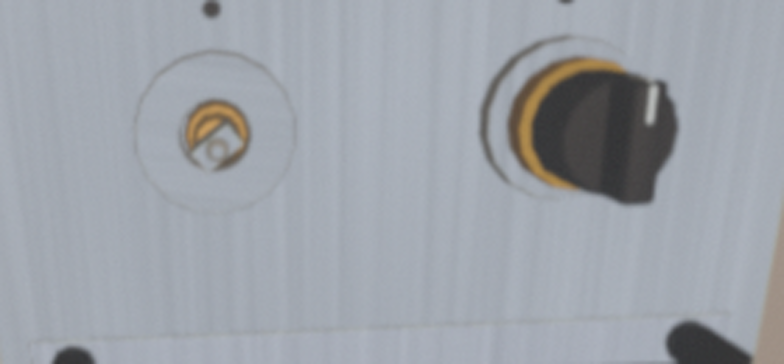

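The ring sits flat and concentric around the tap at crop (215,132), matching the fitted control's ring. Now to the collar.

Emit:
servo_tool(
  moves=[
    [[-0.2, 3.5, 0], [0, 0, 0], 0.7],
    [[-0.3, 3.5, 0], [0, 0, 0], 0.7],
    [[-0.2, 3.4, 0], [0, 0, 0], 0.7],
    [[-0.3, 3.5, 0], [0, 0, 0], 0.7],
    [[-0.2, 3.5, 0], [0, 0, 0], 0.7],
  ],
)

```text
time_s: 9.2
tcp_pos: [0.5543, 0.0723, 0.1123]
tcp_rot: [-0.002, 0.001, 1.0, -0.0]
contact_force: [0.5, 0.9, 0.3]
grip_width: 0.0595
grip_force: 0.0
```

Emit:
servo_tool(
  moves=[
    [[-0.3, 3.5, 0], [0, 0, 0], 0.7],
    [[-0.2, 3.5, 0], [0, 0, 0], 0.7],
    [[-0.2, 3.4, 0], [0, 0, 0], 0.7],
    [[-0.3, 3.5, 0], [0, 0, 0], 0.7],
    [[-0.2, 3.5, 0], [0, 0, 0], 0.7],
  ],
)

```text
time_s: 9.7
tcp_pos: [0.5667, 0.2459, 0.112]
tcp_rot: [-0.002, 0.001, 1.0, -0.001]
contact_force: [0.6, -0.6, 0.4]
grip_width: 0.0598
grip_force: 0.0
```

Emit:
servo_tool(
  moves=[
    [[-0.3, 3.5, 0], [0, 0, 0], 0.7],
    [[0, 0, 0], [0, 0, 0], 0.7],
  ],
)

```text
time_s: 9.9
tcp_pos: [0.5699, 0.2836, 0.1119]
tcp_rot: [-0.001, -0.001, 1.0, 0.0]
contact_force: [0.5, -0.1, 1.3]
grip_width: 0.0599
grip_force: 0.0
```

```bash
python3 - <<'E'
from h import *
np.set_printoptions(suppress=True)
st(); p,d,K,k1,T=cam("wrist"); save(p,"w5.png"); np.savez("w5.npz",p=p,d=d,K=K,k1=k1,T=T); st()
C=np.array(viewer.calibration("wrist")["tool_from_camera"]); Z=arm.get_state()["tcp_pos"][2]
hsv=cv2.cvtColor(p,cv2.COLOR_RGB2HSV).astype(int); H,S,V=hsv[...,0],hsv[...,1],hsv[...,2]
for n,m in (("brass/wood",(H>8)&(H<30)&(S>110)&(V>80)),("blue",(H>100)&(H<125)&(S>120)),("turq",(H>75)&(H<97)&(S>110)),("dark",(V<45))):
    for c in blobs(m,300): print(n,cv2.boundingRect(c),circ(c,Z-.012,K,k1,C))
E
```

```text
{'time_s': 9.9, 'tcp_pos': [0.5699, 0.2836, 0.1119], 'tcp_rot': [-0.0012, -0.0013, 1.0, 0.0002], 'joints': [0.3453, 0.5652, -0.0919, 0.9159, 0.0011, 0.3427], 'contact_force': [0.4931, -0.0594, 1.2542], 'moment': [0.0423, -0.0406, -0.0071], 'grip_width': 0.0599, 'grip_force': 0.0}
{'time_s': 9.95, 'tcp_pos': [0.5697, 0.2814, 0.1119], 'tcp_rot': [-0.0015, -0.0005, 1.0, -0.0007], 'joints': [0.3429, 0.5642, -0.0937, 0.9161, -0.0003, 0.3418], 'contact_force': [-0.091, 0.235, 0.0448], 'moment': [-0.0336, -0.0214, -0.0371], 'grip_width': 0.0596, 'grip_force': 0.0}
brass/wood (226, 281, 50, 25) (array([-0.14001077, -0.00435681]), np.float64(0.026135709741390314))
brass/wood (375, 200, 17, 82) (array([-0.06085784,  0.16611125]), np.float64(0.04864240572960073))
brass/wood (230, 163, 41, 41) (array([-0.00203867, -0.00432204]), np.float64(0.020000018737354436))
brass/wood (357, 0, 56, 44) (array([0.14092951, 0.10615365]), np.float64(0.019504552160106766))
blue (147, 179, 40, 38) (array([-0.01652742, -0.08698373]), np.float64(0.0196175245404619))
turq (321, 128, 44, 43) (array([0.03169874, 0.08215582]), np.float64(0.01991194520726505))
dark (0, 314, 126, 70) (array([-0.21031745, -0.24930351]), np.float64(0.07117128488208965))
dark (381, 310, 131, 74) (array([-0.21001627,  0.24382093]), np.float64(0.06953343235991653))
dark (147, 293, 228, 91) (array([-0.20728761, -0.00120527]), np.float64(0.11916100042507706))
```

Emit:
servo_tool(
  moves=[
    [[-0.2, -0.4, 2], [0, 0, 0], 0.7],
    [[0, 0, 3], [0, 0, 0], 0.7],
    [[0, 0, 3], [0, 0, 0], 0.7],
    [[0, 0, 2.5], [0, 0, 0], 0.7],
    [[0, 0, 1.3], [0, 0, 0], 0.7],
  ],
)

```text
time_s: 10.45
tcp_pos: [0.5705, 0.2737, -0.0073]
tcp_rot: [-0.003, 0.002, 1.0, -0.001]
contact_force: [0.1, 0.6, -0.0]
grip_width: 0.0598
grip_force: 0.0
```

Emit:
servo_tool(
  moves=[
    [[0, 0, 0.7], [0, 0, 0], 0.7],
    [[0, 0, 0.3], [0, 0, 0], 0.7],
  ],
)

```text
time_s: 10.65
tcp_pos: [0.573, 0.2755, -0.0142]
tcp_rot: [-0.0, 0.001, 1.0, -0.0]
contact_force: [0.6, 0.4, -0.1]
grip_width: 0.0596
grip_force: 0.0
```

Emit:
servo_tool(
  moves=[
    [[0, 0, 0], [0, 0, 0], 0.1],
    [[0, 0, 0], [0, 0, 0], 0.1],
    [[0, 0, 0], [0, 0, 0], 0.1],
  ],
)

```text
time_s: 10.95
tcp_pos: [0.5741, 0.2765, -0.0125]
tcp_rot: [0.001, 0.001, 1.0, 0.0]
contact_force: [1.2, -0.0, 2.5]
grip_width: 0.0399
grip_force: 40.6
```

Emit:
servo_tool(
  moves=[
    [[0, 0, -0.7], [0, 0, 0], 0.1],
    [[0, 0, -3], [0, 0, 0], 0.1],
    [[0, 0, -4], [0, 0, 0], 0.1],
    [[0.2, -2, -3], [0, 0, 0], 0.1],
    [[0.3, -3.5, -2], [0, 0, 0], 0.1],
  ],
)

```text
time_s: 11.45
tcp_pos: [0.5696, 0.2228, 0.117]
tcp_rot: [0.002, -0.001, 1.0, 0.001]
contact_force: [0.9, -0.1, 0.2]
grip_width: 0.0395
grip_force: 40.4
```

Emit:
servo_tool(
  moves=[
    [[0.3, -4, 0], [0, 0, 0], 0.1],
    [[0.3, -4, 0], [0, 0, 0], 0.1],
    [[0.3, -4, 0], [0, 0, 0], 0.1],
    [[0.3, -4, 0], [0, 0, 0], 0.1],
    [[0.3, -4, 0], [0, 0, 0], 0.1],
  ],
)

```text
time_s: 11.95
tcp_pos: [0.5526, 0.0198, 0.1143]
tcp_rot: [0.001, 0.001, 1.0, -0.0]
contact_force: [-0.0, -1.4, 0.4]
grip_width: 0.0394
grip_force: 40.4
```

Emit:
servo_tool(
  moves=[
    [[0.3, -4, 0], [0, 0, 0], 0.1],
    [[0.3, -4, 0], [0, 0, 0], 0.1],
    [[0.2, -2.5, 0], [0, 0, 0], 0.1],
    [[0, -1.5, 0], [0, 0, 0], 0.1],
    [[0, 0, 0], [0, 0, 0], 0.1],
  ],
)

```text
time_s: 12.45
tcp_pos: [0.5448, -0.1003, 0.114]
tcp_rot: [0.001, 0.002, 1.0, -0.0]
contact_force: [0.7, 0.2, -0.2]
grip_width: 0.0397
grip_force: 40.4
```

```bash
cat > m6.py <<'E'
from h import *
import sys
np.set_printoptions(suppress=True)
n=sys.argv[1]; hh=float(sys.argv[2]); R0=float(sys.argv[3]) if len(sys.argv)>3 else 0
st(); Z=arm.get_state()["tcp_pos"][2]; p,d,K,k1,T=cam("wrist"); np.savez(n+".npz",p=p,d=d,K=K,k1=k1,T=T); st()
C=np.array(viewer.calibration("wrist")["tool_from_camera"])
hsv=cv2.cvtColor(p,cv2.COLOR_RGB2HSV).astype(int); H,S,V=hsv[...,0],hsv[...,1],hsv[...,2]
for c in blobs((H>8)&(H<30)&(S>90)&(V>60),40): print("brass",cv2.boundingRect(c),cv2.contourArea(c),circ(c,Z-.028,K,k1,C))
save(p,n+".png")
# nose: bright spindle above plane by depth
vv,uu=np.mgrid[0:384,0:512]; uv=np.c_[uu.ravel(),vv.ravel()]
tp=bydepth(uv,d,K,k1,C).reshape(384,512,3)
h=Z-tp[...,2]; print("Z",Z)
k=(h>.036)&(h<.06)&(uu>200)&(uu<300)&(vv<185); print("spindle px",k.sum(),uv[k.ravel()].mean(0),np.median(tp[k],0))
E
python3 m6.py w6 0
```

```text
{'time_s': 12.45, 'tcp_pos': [0.5448, -0.1003, 0.114], 'tcp_rot': [0.0005, 0.0022, 1.0, -0.0002], 'joints': [-0.3153, 0.4211, -0.3308, 0.8179, -0.0, -0.3108], 'contact_force': [0.6558, 0.1929, -0.1683], 'moment': [0.0738, 0.0089, -0.03], 'grip_width': 0.0397, 'grip_force': 40.4329}
{'time_s': 12.5, 'tcp_pos': [0.5447, -0.0989, 0.1138], 'tcp_rot': [0.0003, 0.0015, 1.0, 0.0002], 'joints': [-0.3134, 0.421, -0.3313, 0.8179, 0.0006, -0.3104], 'contact_force': [-0.0515, 0.8985, -1.0105], 'moment': [0.0403, 0.0101, 0.03], 'grip_width': 0.0393, 'grip_force': 40.4328}
brass (0, 280, 94, 94) 4032.0 (array([-0.20128249, -0.20818013]), np.float64(0.09042032448713153))
brass (218, 208, 74, 71) 4091.0 (array([-0.06108874, -0.00007901]), np.float64(0.038189566087330894))
brass (243, 130, 21, 13) 126.0 (array([ 0.04341835, -0.00141716]), np.float64(0.00800732807018113))
brass (362, 114, 35, 45) 294.0 (array([0.04636782, 0.11217262]), np.float64(0.01883136148723843))
Z 0.11395890653489976
spindle px 185 [252.6972973 145.4972973] [ 0.04071281 -0.00131286  0.07035158]
```

```bash
python3 - <<'E'
from h import *
np.set_printoptions(suppress=True)
C=np.array(viewer.calibration("wrist")["tool_from_camera"])
vv,uu=np.mgrid[0:384,0:512]; uv=np.c_[uu.ravel(),vv.ravel()]
for n,Z in (("w3",.1181),("w4",.1165),("w6",.1140)):
    z=np.load(n+".npz"); p,d,K,k1=z["p"],z["d"],z["K"],float(z["k1"])
    hsv=cv2.cvtColor(p,cv2.COLOR_RGB2HSV).astype(int); H,S,V=hsv[...,0],hsv[...,1],hsv[...,2]
    for c in blobs((H>8)&(H<30)&(S>90)&(V>60),20):
        b=cv2.boundingRect(c)
        if 225<b[0]<275 and b[1]<150: print(n,b,circ(c,Z-.026,K,k1,C))
    tp=bydepth(uv,d,K,k1,C).reshape(384,512,3); h=Z-tp[...,2]
    k=(h>.036)&(h<.06)&(uu>200)&(uu<300)&(vv<185); print("spindle",k.sum(),np.median(tp[k],0), onplane(uv[k.ravel()].mean(0),Z-.04,K,k1,C))
z=np.load("w4.npz"); print("w4 nose",onplane((180+217.5/2.8-.5,90+150.5/2.8-.5),.1165-.049,z["K"],float(z["k1"]),C))
z=np.load("w6.npz"); p,d,K,k1=z["p"],z["d"],z["K"],float(z["k1"])
tp=bydepth(uv,d,K,k1,C).reshape(384,512,3)
m=(tp[...,2]>-.045)&(tp[...,2]<-.01)&(uu>210)&(uu<300)&(vv>200)&(vv<290)&(abs(tp[...,1])<.0185)
hsv=cv2.cvtColor(p,cv2.COLOR_RGB2HSV).astype(int); m&=(hsv[...,1]>90)
print("collar z",np.percentile(tp[m][:,2],[5,30,50,70,95]))
top=[];hn=[];hf=[]
for col in range(226,284,2):
    r=np.where(m[:,col])[0]
    if len(r): top.append((col,r.min()))
hole=((tp[...,2]>.02)&(uu>235)&(uu<275)&(vv>215)&(vv<280)).astype(np.uint8)
c=max(cv2.findContours(hole,0,cv2.CHAIN_APPROX_NONE)[0],key=cv2.contourArea); print(cv2.boundingRect(c))
for zz in (-.033,-.030,-.022,-.019):
    q=onplane(np.array(top,float),zz,K,k1,C); i=abs(np.array(top)[:,0]-255)<8
    print(zz,"near x",q[i,0].max(),"bore",circ(c,zz,K,k1,C))
save(cv2.resize(p[110:300,190:320],None,fx=3,fy=3,interpolation=cv2.INTER_CUBIC),"w6c.png")
E
```

```text
w3 (238, 131, 20, 13) (array([ 0.04167692, -0.00672917]), np.float64(0.00814515344442225))
spindle 175 [ 0.03938764 -0.00552058  0.07439314] [[ 0.03864758 -0.00590334  0.0781    ]]
w4 (247, 127, 20, 14) (array([0.04524934, 0.00178683]), np.float64(0.008213361109427882))
spindle 177 [0.04249133 0.00197812 0.07345027] [[0.04172722 0.00221637 0.0765    ]]
w6 (243, 130, 21, 13) (array([ 0.04311774, -0.00142571]), np.float64(0.00807445009473686))
spindle 185 [ 0.04071281 -0.00131286  0.07035158] [[ 0.03977722 -0.00158346  0.074     ]]
w4 nose [[0.04271625 0.00207903 0.0675    ]]
collar z [-0.02484516 -0.02418346 -0.02381988 -0.02337373 -0.01795085]
(241, 234, 28, 19)
-0.033 near x 0.027771476163661796 bore (array([ 0.00883074, -0.00018586]), np.float64(0.0057905213085795975))
-0.03 near x 0.026530675719600938 bore (array([ 0.00713366, -0.00018075]), np.float64(0.005930014379756783))
-0.022 near x 0.023221874535438676 bore (array([ 0.00260811, -0.00016712]), np.float64(0.0063019959028959675))
-0.019 near x 0.021981074091377825 bore (array([ 0.00091103, -0.00016202]), np.float64(0.006441488974073164))
```

Emit:
servo_tool(
  moves=[
    [[2, -0.1, 0], [0, 0, 0], 0.1],
    [[2, 0, 0], [0, 0, 0], 0.1],
    [[0, 0, 2.5], [0, 0, 0], 0.1],
    [[0, 0, 2.5], [0, 0, 0], 0.1],
    [[0, 0, 2], [0, 0, 0], 0.1],
  ],
)

```text
time_s: 13.0
tcp_pos: [0.5043, -0.0978, 0.0426]
tcp_rot: [-0.0, -0.0, 1.0, 0.0]
contact_force: [0.0, -0.3, -0.6]
grip_width: 0.0393
grip_force: 40.4
```

Emit:
servo_tool(
  moves=[
    [[0, 0, 0.6], [0, 0, 0], 0.1],
    [[0, 0, 0.4], [0, 0, 0], 0.1],
    [[0, 0, 0.4], [0, 0, 0], 0.1],
  ],
)

```text
time_s: 13.3
tcp_pos: [0.5053, -0.0992, 0.0303]
tcp_rot: [0.001, 0.0, 1.0, -0.0]
contact_force: [-3.6, 2.7, 16.8]
grip_width: 0.0394
grip_force: 42.1
```

Emit:
servo_tool(
  moves=[
    [[0, 0, 0.3], [0, 0, 0], 0.1],
    [[0, 0, 0.3], [0, 0, 0], 0.1],
  ],
)

```text
time_s: 13.5
tcp_pos: [0.5059, -0.1004, 0.0246]
tcp_rot: [0.001, 0.001, 1.0, -0.001]
contact_force: [0.4, -2.4, 1.2]
grip_width: 0.0395
grip_force: 40.9
```

Emit:
servo_tool(
  moves=[
    [[0, -0.12, 0.3], [0, 0, 0], 0.1],
    [[0, 0, 0.3], [0, 0, 0], 0.1],
  ],
)

```text
time_s: 13.7
tcp_pos: [0.5047, -0.1009, 0.0174]
tcp_rot: [0.0, 0.001, 1.0, 0.0]
contact_force: [0.4, -0.2, 0.2]
grip_width: 0.0395
grip_force: 40.8
```

Emit:
servo_tool(
  moves=[
    [[0, 0, 0.3], [0, 0, 0], 0.1],
    [[0, 0, 0.2], [0, 0, 0], 0.1],
  ],
)

```text
time_s: 13.9
tcp_pos: [0.5047, -0.101, 0.0122]
tcp_rot: [0.0, 0.001, 1.0, -0.0]
contact_force: [0.8, -0.5, 1.3]
grip_width: 0.0394
grip_force: 40.9
```

Emit:
servo_tool(
  moves=[
    [[0, 0, 0.2], [0, 0, 0], 0.1],
    [[0, 0, 0.2], [0, 0, 0], 0.1],
  ],
)

```text
time_s: 14.1
tcp_pos: [0.5048, -0.1011, 0.0083]
tcp_rot: [0.0, 0.001, 1.0, -0.0]
contact_force: [1.2, -0.7, -0.0]
grip_width: 0.0395
grip_force: 40.9
```

Emit:
servo_tool(
  moves=[
    [[0, 0, 0.15], [0, 0, 0], 0.1],
    [[0, 0, 0.1], [0, 0, 0], 0.1],
  ],
)

```text
time_s: 14.3
tcp_pos: [0.5048, -0.1011, 0.0059]
tcp_rot: [0.0, 0.001, 1.0, -0.0]
contact_force: [2.2, -2.1, 1.1]
grip_width: 0.0397
grip_force: 40.9
```

Emit:
servo_tool(
  moves=[
    [[0, 0, 0.1], [0, 0, 0], 0.1],
    [[0, 0, 0.1], [0, 0, 0], 0.1],
  ],
)

```text
time_s: 14.5
tcp_pos: [0.5048, -0.1011, 0.0053]
tcp_rot: [0.0, 0.001, 1.0, -0.0]
contact_force: [-6.1, 0.6, 25.2]
grip_width: 0.0396
grip_force: 43.2
```

Emit:
servo_tool(
  moves=[
    [[0, 0, 0.1], [0, 0, 0], 0.1],
  ],
)

```text
time_s: 14.6
tcp_pos: [0.5049, -0.1012, 0.0053]
tcp_rot: [0.001, 0.001, 1.0, -0.0]
contact_force: [-7.5, 0.7, 35.4]
grip_width: 0.0396
grip_force: 44.2
```

Emit:
servo_tool(
  moves=[
    [[0, 0, -0.3], [0, 0, 0], 0.1],
    [[0, 0, -0.05], [0, 0, 0], 0.8],
    [[0, 0, 0], [0, 0, 0], 0.8],
    [[0, 0, 0], [0, 0, 0], 0.8],
    [[0, 0, -1], [0, 0, 0], 0.8],
  ],
)

```text
time_s: 15.1
tcp_pos: [0.5027, -0.1002, 0.0152]
tcp_rot: [-0.002, 0.001, 1.0, 0.001]
contact_force: [-0.1, 0.1, 0.6]
grip_width: 0.0682
grip_force: 0.0
```

Emit:
servo_tool(
  moves=[
    [[0, 0, -3], [0, 0, 0], 0.8],
    [[-1, 0, -4], [0, 0, 0], 0.8],
    [[-2, 0, -3], [0, 0, 0], 0.8],
    [[-1, 0, 0], [0, 0, 0], 0.8],
    [[0, 0, 0], [0, 0, 0], 0.8],
  ],
)

```text
time_s: 15.6
tcp_pos: [0.5462, -0.1012, 0.1173]
tcp_rot: [0.001, 0.001, 1.0, -0.0]
contact_force: [-0.6, -0.1, -0.4]
grip_width: 0.0683
grip_force: 0.0
```

```bash
python3 - <<'E'
from h import *
np.set_printoptions(suppress=True)
st(); p,d,K,k1,T=cam("wrist"); np.savez("w7.npz",p=p,d=d,K=K,k1=k1,T=T); s=arm.get_state()
save(cv2.resize(p[80:240,180:460],None,fx=2.8,fy=2.8,interpolation=cv2.INTER_CUBIC),"w7c.png")
plan([.463,.310,.115],180,13,g=.8)
E
```

```text
{'time_s': 15.6, 'tcp_pos': [0.5462, -0.1012, 0.1173], 'tcp_rot': [0.0014, 0.0008, 1.0, -0.0004], 'joints': [-0.3162, 0.4187, -0.3246, 0.8247, 0.0001, -0.3147], 'contact_force': [-0.5751, -0.126, -0.3992], 'moment': [-0.0067, 0.0747, 0.0293], 'grip_width': 0.0683, 'grip_force': 0.0}
from [ 0.5441 -0.1008  0.1159] 179.9
[[[0.6,3.2,0.0],[0,0,np.float64(-0.0)],0.8],[[0.7,3.1,0.0],[0,0,np.float64(-0.0)],0.8],[[0.6,3.2,0.0],[0,0,np.float64(-0.0)],0.8],[[0.6,3.1,0.0],[0,0,np.float64(-0.0)],0.8],[[0.6,3.2,0.0],[0,0,np.float64(-0.0)],0.8]]
[[[0.7,3.2,0.0],[0,0,np.float64(-0.0)],0.8],[[0.6,3.1,0.1],[0,0,np.float64(-0.0)],0.8],[[0.6,3.2,-0.0],[0,0,np.float64(-0.0)],0.8],[[0.7,3.1,-0.0],[0,0,np.float64(-0.0)],0.8],[[0.6,3.2,-0.0],[0,0,np.float64(-0.0)],0.8]]
[[[0.6,3.1,-0.0],[0,0,np.float64(-0.0)],0.8],[[0.6,3.2,-0.0],[0,0,np.float64(-0.0)],0.8],[[0.68,3.16,-0.01],[0,0,np.float64(-0.1)],0.8]]
```

View pics/w7c.png

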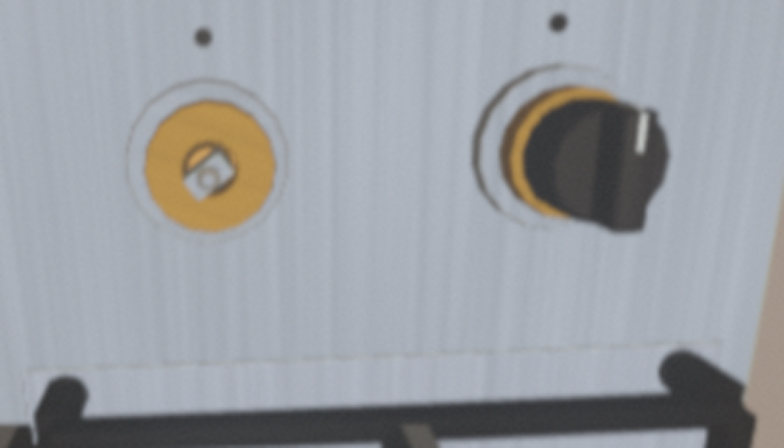

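The collar lies flat and concentric on the ring at crop (210,165), with the spindle still turned as before. Now the knob.

Emit:
servo_tool(
  moves=[
    [[0.6, 3.2, 0], [0, 0, 0], 0.8],
    [[0.7, 3.1, 0], [0, 0, 0], 0.8],
    [[0.6, 3.2, 0], [0, 0, 0], 0.8],
    [[0.6, 3.1, 0], [0, 0, 0], 0.8],
    [[0.6, 3.2, 0], [0, 0, 0], 0.8],
  ],
)

```text
time_s: 16.15
tcp_pos: [0.5108, 0.0581, 0.1146]
tcp_rot: [-0.002, 0.001, 1.0, 0.0]
contact_force: [0.1, 0.5, 0.1]
grip_width: 0.0685
grip_force: 0.0
```

Emit:
servo_tool(
  moves=[
    [[0.7, 3.2, 0], [0, 0, 0], 0.8],
    [[0.6, 3.1, 0], [0, 0, 0], 0.8],
    [[0.6, 3.2, 0], [0, 0, 0], 0.8],
    [[0.7, 3.1, 0], [0, 0, 0], 0.8],
    [[0.6, 3.2, 0], [0, 0, 0], 0.8],
  ],
)

```text
time_s: 16.65
tcp_pos: [0.4791, 0.2154, 0.1145]
tcp_rot: [-0.002, 0.001, 1.0, -0.001]
contact_force: [0.4, -0.2, 0.0]
grip_width: 0.0687
grip_force: 0.0
```

Emit:
servo_tool(
  moves=[
    [[0.6, 3.1, 0], [0, 0, 0], 0.8],
    [[0.6, 3.2, 0], [0, 0, 0], 0.8],
    [[0.7, 3.2, 0], [0, 0, 0], 0.8],
    [[0, 0, 0], [0, 0, 0], 0.8],
    [[0, 0, 0], [0, 0, 0], 0.8],
  ],
)

```text
time_s: 17.15
tcp_pos: [0.4612, 0.3096, 0.1147]
tcp_rot: [-0.002, 0.0, 1.0, -0.001]
contact_force: [-0.0, -0.3, -0.1]
grip_width: 0.0682
grip_force: 0.0
```

```bash
python3 - <<'E'
from h import *
np.set_printoptions(suppress=True)
st(); Z=arm.get_state()["tcp_pos"][2]; p,d,K,k1,T=cam("wrist"); np.savez("w8.npz",p=p,d=d,K=K,k1=k1,T=T); st()
C=np.array(viewer.calibration("wrist")["tool_from_camera"])
vv,uu=np.mgrid[0:384,0:512]; uv=np.c_[uu.ravel(),vv.ravel()]
tp=bydepth(uv,d,K,k1,C).reshape(384,512,3); h=Z-tp[...,2]
near=(np.hypot(tp[...,0],tp[...,1])<.035)
for nm,a,b in (("bar",.0295,.042),("skirt",.0175,.0245),("all",.008,.05)):
    k=near&(h>a)&(h<b); q=tp[k]; c=uv[k.ravel()]
    if len(q)<5: print(nm,len(q)); continue
    r=cv2.minAreaRect(q[:,:2].astype(np.float32)*1000); cov=np.cov(q[:,:2].T); w,v=np.linalg.eigh(cov); 
    print(nm,k.sum(),c.min(0),c.max(0),"med h",np.median(h[k]),"mean",q.mean(0),"rect mm",r,"axis deg tool",np.degrees(np.arctan2(v[1,1],v[0,1])))
hsv=cv2.cvtColor(p,cv2.COLOR_RGB2HSV).astype(int)
k=near&(h>.02)&(h<.05)&(hsv[...,2]>130); print("white",k.sum(),tp[k].mean(0) if k.any() else 0)
c=uv[(near&(h>.01)).ravel()].mean(0).astype(int); print(c)
save(cv2.resize(p[c[1]-50:c[1]+50,c[0]-65:c[0]+65],None,fx=6,fy=6,interpolation=cv2.INTER_CUBIC),"w8c.png")
E
```

```text
{'time_s': 17.15, 'tcp_pos': [0.4612, 0.3096, 0.1147], 'tcp_rot': [-0.0017, 0.0003, 1.0, -0.0011], 'joints': [0.4585, 0.4265, -0.3197, 0.8285, -0.0005, 0.4591], 'contact_force': [-0.0114, -0.2781, -0.1326], 'moment': [-0.0091, -0.0187, 0.0043], 'grip_width': 0.0682, 'grip_force': 0.0}
{'time_s': 17.2, 'tcp_pos': [0.4617, 0.3091, 0.115], 'tcp_rot': [-0.0014, 0.0009, 1.0, -0.001], 'joints': [0.4573, 0.426, -0.3196, 0.8286, -0.0005, 0.4591], 'contact_force': [0.568, 0.001, -0.0443], 'moment': [-0.0392, -0.0243, -0.0118], 'grip_width': 0.0684, 'grip_force': 0.0}
bar 394 [260 171] [271 207] med h 0.03434666021923062 mean [-0.00104771  0.01028176  0.08045227] rect mm ((-1.538834571838379, 10.286453247070312), (9.764781951904297, 33.973026275634766), 87.89606475830078) axis deg tool 178.7627530931613
skirt 676 [247 167] [284 201] med h 0.02040627163100009 mean [-0.00063917  0.01006213  0.09437951] rect mm ((-1.1789608001708984, 10.448516845703125), (33.85666275024414, 35.30570602416992), 2.9666950702667236) axis deg tool 88.55178532352754
all 1172 [247 165] [284 207] med h 0.020879310229610176 mean [0.00039592 0.00999766 0.09011262] rect mm ((-1.3736553192138672, 10.382673263549805), (35.51681137084961, 34.38172149658203), 89.6924819946289) axis deg tool 176.89739233122302
white 35 [0.0090491  0.00953261 0.08004703]
[257 333]
```

View pics/w8c.png

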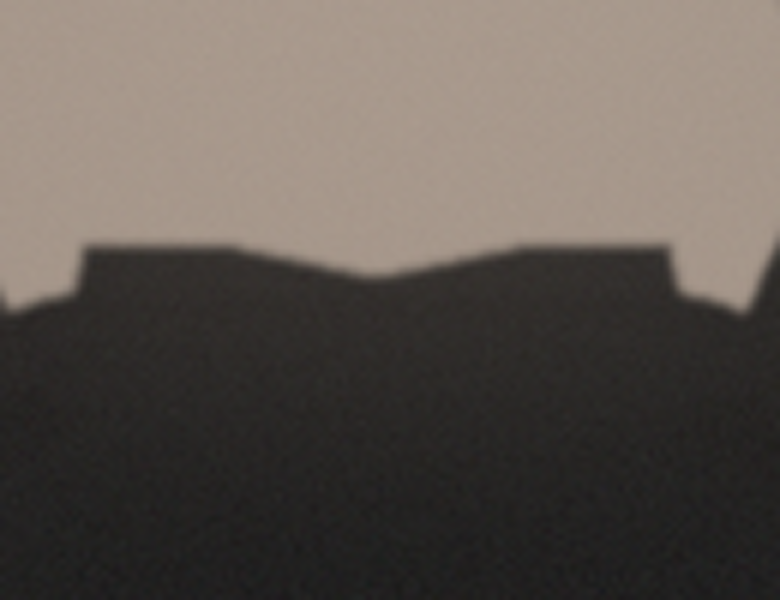

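That crop missed: my box caught the gripper instead. The numbers are clear, though: black bar 34 × 10 mm at pixels (260–271, 171–207), white mark toward the robot, at tool (−1.5, +10.3) mm and turned −1.7°. Grasping across the bar.

Emit:
servo_tool(
  moves=[
    [[-0.15, 1.03, 0], [0, 0, -1.7], 0.6],
    [[0, 0, 3], [0, 0, 0], 0.6],
    [[0, 0, 3], [0, 0, 0], 0.6],
    [[0, 0, 2.5], [0, 0, 0], 0.6],
    [[0, 0, 1.5], [0, 0, 0], 0.6],
  ],
)

```text
time_s: 17.7
tcp_pos: [0.4639, 0.3193, 0.0142]
tcp_rot: [-0.001, -0.014, 1.0, -0.001]
contact_force: [0.4, -0.4, -0.3]
grip_width: 0.0515
grip_force: 0.0
```

Emit:
servo_tool(
  moves=[
    [[0, 0, 0.7], [0, 0, 0], 0.6],
    [[0, 0, 0], [0, 0, 0], 0.6],
    [[0, 0, 0], [0, 0, 0], 0],
    [[0, 0, 0], [0, 0, 0], 0],
    [[0, 0, 0], [0, 0, 0], 0],
  ],
)

```text
time_s: 18.2
tcp_pos: [0.4655, 0.3208, 0.0104]
tcp_rot: [0.001, -0.014, 1.0, 0.0]
contact_force: [0.5, -1.5, 3.1]
grip_width: 0.0086
grip_force: 43.3
```

Emit:
servo_tool(
  moves=[
    [[0, 0, 0], [0, 0, 0], 0],
    [[0, 0, 0], [0, 0, 0], 0],
  ],
)

```text
time_s: 18.4
tcp_pos: [0.4655, 0.3208, 0.0103]
tcp_rot: [0.001, -0.014, 1.0, 0.0]
contact_force: [-0.2, -1.5, 5.6]
grip_width: 0.0087
grip_force: 43.2
```

Emit:
servo_tool(
  moves=[
    [[0, 0, -0.6], [0, 0, 0], 0],
    [[0, 0, -2.5], [0, 0, 0], 0],
    [[0, 0, -3.5], [0, 0, 0], 0],
    [[0, 0, -3.5], [0, 0, 0], 0],
    [[0, 0, -2], [0, 0, 0], 0],
  ],
)

```text
time_s: 18.9
tcp_pos: [0.4656, 0.3211, 0.1333]
tcp_rot: [0.001, -0.014, 1.0, 0.001]
contact_force: [0.9, -0.3, -0.2]
grip_width: 0.0083
grip_force: 42.4
```

```bash
python3 - <<'E'
from h import *
st()
plan([.536,-.082,.125],208,14,6,g=0)
E
```

```text
{'time_s': 18.9, 'tcp_pos': [0.4656, 0.3211, 0.1333], 'tcp_rot': [0.0012, -0.0139, 0.9999, 0.0007], 'joints': [0.4731, 0.4195, -0.2772, 0.8713, 0.0002, 0.4453], 'contact_force': [0.8809, -0.3313, -0.1855], 'moment': [0.0122, -0.0091, 0.0026], 'grip_width': 0.0083, 'grip_force': 42.3966}
from [0.4656 0.3211 0.1333] -178.4
[[[-0.4,-2.9,0.1],[0,0,np.float64(-4.0)],0],[[-0.2,-2.9,0.0],[0,0,np.float64(-5.0)],0],[[-0.0,-2.9,0.1],[0,0,np.float64(-4.0)],0],[[0.2,-2.9,0.0],[0,0,np.float64(-5.0)],0],[[0.5,-2.9,0.1],[0,0,np.float64(-4.0)],0]]
[[[0.7,-2.9,0.1],[0,0,np.float64(-4.0)],0],[[0.9,-2.7,0.0],[0,0,np.float64(-0.0)],0],[[0.9,-2.8,0.1],[0,0,np.float64(-0.0)],0],[[0.9,-2.8,0.0],[0,0,np.float64(-0.0)],0],[[0.9,-2.8,0.1],[0,0,np.float64(-0.0)],0]]
[[[0.9,-2.8,0.1],[0,0,np.float64(-0.0)],0],[[0.8,-2.8,0.0],[0,0,np.float64(-0.0)],0],[[0.9,-2.8,0.1],[0,0,np.float64(-0.0)],0],[[0.92,-2.74,0.03],[0,0,np.float64(-0.4)],0]]
```

Emit:
servo_tool(
  moves=[
    [[-0.4, -2.9, 0.1], [0, 0, -4], 0],
    [[-0.2, -2.9, 0], [0, 0, -5], 0],
    [[0, -2.9, 0.1], [0, 0, -4], 0],
    [[0.2, -2.9, 0], [0, 0, -5], 0],
    [[0.5, -2.9, 0.1], [0, 0, -4], 0],
  ],
)

```text
time_s: 19.4
tcp_pos: [0.4899, 0.1759, 0.1276]
tcp_rot: [-0.0, -0.206, 0.979, 0.0]
contact_force: [-0.4, 0.7, 0.7]
grip_width: 0.0083
grip_force: 42.4
```

Emit:
servo_tool(
  moves=[
    [[0.7, -2.9, 0.1], [0, 0, -4], 0],
    [[0.9, -2.7, 0], [0, 0, 0], 0],
    [[0.9, -2.8, 0.1], [0, 0, 0], 0],
    [[0.9, -2.8, 0], [0, 0, 0], 0],
    [[0.9, -2.8, 0.1], [0, 0, 0], 0],
  ],
)

```text
time_s: 19.9
tcp_pos: [0.5146, 0.0314, 0.1246]
tcp_rot: [-0.0, -0.238, 0.971, 0.0]
contact_force: [0.3, 0.1, 0.1]
grip_width: 0.0083
grip_force: 42.4
```

Emit:
servo_tool(
  moves=[
    [[0.9, -2.8, 0.1], [0, 0, 0], 0],
    [[0.8, -2.8, 0], [0, 0, 0], 0],
    [[0.9, -2.8, 0.1], [0, 0, 0], 0],
    [[0.9, -2.7, 0], [0, 0, -0.4], 0],
    [[0, 0, 0], [0, 0, 0], 0],
  ],
)

```text
time_s: 20.4
tcp_pos: [0.5358, -0.0852, 0.1225]
tcp_rot: [0.0, -0.24, 0.971, -0.001]
contact_force: [-0.2, 0.6, 0.7]
grip_width: 0.0082
grip_force: 42.4
```

Emit:
servo_tool(
  moves=[
    [[0, 0, 0], [0, 0, 0], 0],
  ],
)

```text
time_s: 20.5
tcp_pos: [0.5348, -0.0823, 0.1223]
tcp_rot: [-0.0, -0.241, 0.97, 0.0]
contact_force: [-0.4, 0.4, 0.5]
grip_width: 0.0083
grip_force: 42.4
```

```bash
python3 - <<'E'
from h import *
np.set_printoptions(suppress=True)
st(); p,d,K,k1,T=cam("wrist"); np.savez("w9.npz",p=p,d=d,K=K,k1=k1,T=T); st(); Z=arm.get_state()["tcp_pos"][2]
save(p,"w9.png")
C=np.array(viewer.calibration("wrist")["tool_from_camera"]); hsv=cv2.cvtColor(p,cv2.COLOR_RGB2HSV).astype(int); H,S,V=hsv[...,0],hsv[...,1],hsv[...,2]
vv,uu=np.mgrid[0:384,0:512]; uv=np.c_[uu.ravel(),vv.ravel()]
def go(tp,Z,lab,x0,x1,d,K,k1,hsv):
    h=Z-tp[...,2]; H,S,V=hsv[...,0],hsv[...,1],hsv[...,2]
    k=(h>.038)&(h<.06)&(abs(tp[...,0]-.04)<.02)&(abs(tp[...,1])<.02); q=tp[k]
    kk=k&(h>.041)&(h<.0465)
    r=cv2.minAreaRect(tp[kk][:,:2].astype(np.float32)*1000) if kk.sum()>5 else 0
    print(lab,"spindle",k.sum(),uv[k.ravel()].mean(0),np.median(q,0),"top",kk.sum(),r, tp[k&(h>.0455)].mean(0))
    for c in blobs((H>8)&(H<30)&(S>90)&(V>60),150):
        b=cv2.boundingRect(c)
        if 200<b[0]<270 and b[1]<160: print("  collar",b,circ(c,Z-.030,K,k1,C))
tp=bydepth(uv,d,K,k1,C).reshape(384,512,3); go(tp,Z,"w9",0,0,d,K,k1,hsv)
z=np.load("w7.npz"); t7=bydepth(uv,z["d"],K,k1,C).reshape(384,512,3); go(t7,.1170,"w7",0,0,z["d"],K,k1,cv2.cvtColor(z["p"],cv2.COLOR_RGB2HSV).astype(int))
# held knob: points around tool z -.005..-.03
k=(abs(tp[...,1])<.03)&(abs(tp[...,0])<.03)&(tp[...,2]>-.016)&(tp[...,2]<.02); print("knob pts",k.sum(),uv[k.ravel()].min(0),uv[k.ravel()].max(0),np.percentile(tp[k],[2,50,98],axis=0))
E
```

```text
{'time_s': 20.5, 'tcp_pos': [0.5348, -0.0823, 0.1223], 'tcp_rot': [-0.0002, -0.2412, 0.9705, 0.0005], 'joints': [-0.2894, 0.392, -0.3528, 0.8269, 0.0006, -0.7766], 'contact_force': [-0.4259, 0.4324, 0.5423], 'moment': [0.0287, -0.0258, -0.009], 'grip_width': 0.0083, 'grip_force': 42.3812}
{'time_s': 20.55, 'tcp_pos': [0.5346, -0.0816, 0.1222], 'tcp_rot': [-0.0003, -0.2418, 0.9703, 0.0005], 'joints': [-0.2883, 0.3917, -0.3533, 0.8269, 0.0005, -0.7766], 'contact_force': [-0.946, 0.8682, -0.53], 'moment': [-0.0298, -0.0132, -0.0281], 'grip_width': 0.0087, 'grip_force': 42.3815}
w9 spindle 165 [250.07878788 149.07878788] [ 0.03605514 -0.00345263  0.07849291] top 118 ((35.3954963684082, -3.3515257835388184), (13.940435409545898, 7.964973449707031), 78.7199935913086) [ 0.03548977 -0.0033619   0.07482607]
  collar (229, 124, 45, 44) (array([ 0.03610386, -0.00281822]), np.float64(0.019688760186205582))
w7 spindle 172 [254.02325581 143.23255814] [ 0.04201046 -0.00008033  0.07333738] top 123 ((41.340980529785156, -0.20186138153076172), (14.027752876281738, 7.9950151443481445), 50.736785888671875) [ 0.04149377 -0.00016312  0.06953908]
  collar (232, 117, 46, 45) (array([0.04284802, 0.00030488]), np.float64(0.019533396496405536))
knob pts 1365 [225 193] [284 234] [[ 0.00318714 -0.01645482 -0.01332944]
 [ 0.01548447 -0.00059356 -0.00908622]
 [ 0.02036561  0.01641061  0.00963548]]
```

```bash
python3 - <<'E'
from h import *
np.set_printoptions(suppress=True)
z=np.load("w9.npz"); p,d,K,k1=z["p"],z["d"],z["K"],float(z["k1"])
C=np.array(viewer.calibration("wrist")["tool_from_camera"])
vv,uu=np.mgrid[0:384,0:512]; uv=np.c_[uu.ravel(),vv.ravel()]
tp=bydepth(uv,d,K,k1,C).reshape(384,512,3)
k=(abs(tp[...,1])<.03)&(abs(tp[...,0])<.03)&(tp[...,2]>-.016)&(tp[...,2]<.02)
for a,b in ((-.016,-.012),(-.012,-.008),(-.008,-.003),(-.003,.002),(.002,.007),(.007,.012)):
    q=tp[k&(tp[...,2]>a)&(tp[...,2]<b)][:,:2]
    if len(q)<8: continue
    q=q[q[:,0]>.004]
    # centre with R=18 fixed: near points
    from scipy.optimize import least_squares
    s=least_squares(lambda c:np.hypot(*(q-c).T)-.018,[0,0],loss="soft_l1",f_scale=.0005).x
    print(a,b,len(q),s,"x max",np.percentile(q[:,0],97))
E
```

```text
-0.016 -0.012 47 [0.00166245 0.00054392] x max 0.020183342057318882
-0.012 -0.008 714 [-0.00116917  0.00009383] x max 0.019590982869634656
-0.008 -0.003 178 [0.00225947 0.00003724] x max 0.020448117497296015
-0.003 0.002 140 [0.00231699 0.00008942] x max 0.020365976157910682
0.002 0.007 140 [ 0.00228465 -0.00000551] x max 0.02039807867822656
0.007 0.012 95 [ 0.00227706 -0.00002772] x max 0.020380050805465046
```

Emit:
servo_tool(
  moves=[
    [[1.7, -0.1, 0], [0, 0, -2], 0],
    [[1.6, -0.1, 0], [0, 0, -2], 0],
    [[0, 0, 2.5], [0, 0, 0], 0],
    [[0, 0, 2.0], [0, 0, 0], 0],
    [[0, 0, 0.9], [0, 0, 0], 0],
  ],
)

```text
time_s: 21.05
tcp_pos: [0.5057, -0.0982, 0.067]
tcp_rot: [-0.001, -0.276, 0.961, 0.001]
contact_force: [-1.0, 0.3, -0.5]
grip_width: 0.0085
grip_force: 42.4
```

Emit:
servo_tool(
  moves=[
    [[0, 0, 0], [0, 0, 0], 0],
    [[0, 0, 0], [0, 0, 0], 0],
  ],
)

```text
time_s: 21.25
tcp_pos: [0.5076, -0.0994, 0.0689]
tcp_rot: [0.0, -0.276, 0.961, -0.0]
contact_force: [0.6, -0.1, 0.4]
grip_width: 0.0087
grip_force: 42.4
```

```bash
python3 - <<'E'
from h import *
s=arm.get_state(); y=yaw_of(q2R(s["tcp_rot"])); P=np.array(s["tcp_pos"]); print(P.round(4),y)
a=np.radians(y); d=np.array([.5069,-.1001])-P[:2]; print("tool dx,dy cm",100*(d@[np.cos(a),np.sin(a)]),100*(d@[np.sin(a),-np.cos(a)]))
E
```

```text
[ 0.5076 -0.0994  0.0689] -147.95683192421453
tool dx,dy cm 0.09494906648877152 -0.028344051520041748
```

Emit:
servo_tool(
  moves=[
    [[0.1, 0, 0.5], [0, 0, 0], 0],
    [[0, 0, 0.4], [0, 0, 0], 0],
    [[0, 0, 0.3], [0, 0, 0], 0],
  ],
)

```text
time_s: 21.55
tcp_pos: [0.5065, -0.1004, 0.0564]
tcp_rot: [0.0, -0.276, 0.961, -0.0]
contact_force: [-0.2, 0.7, 0.5]
grip_width: 0.0084
grip_force: 42.4
```

Emit:
servo_tool(
  moves=[
    [[0, 0, 0.2], [0, 0, 0], 0],
    [[0, 0, 0.05], [0, 0, 0], 0],
  ],
)

```text
time_s: 21.75
tcp_pos: [0.5064, -0.1004, 0.0538]
tcp_rot: [-0.0, -0.275, 0.961, 0.0]
contact_force: [-1.2, 0.7, 1.8]
grip_width: 0.0087
grip_force: 42.6
```

Emit:
servo_tool(
  moves=[
    [[0, 0, 0.08], [0, 0, 0], 0],
    [[0, 0, 0], [0, 0, 0], 0],
  ],
)

```text
time_s: 21.95
tcp_pos: [0.5068, -0.1004, 0.0531]
tcp_rot: [0.0, -0.276, 0.961, -0.0]
contact_force: [0.7, 0.7, -0.7]
grip_width: 0.0088
grip_force: 42.4
```

Emit:
servo_tool(
  moves=[
    [[0, 0, 0.1], [0, 0, 0], 0],
    [[0, 0, 0.1], [0, 0, 0], 0],
  ],
)

```text
time_s: 22.15
tcp_pos: [0.5068, -0.1003, 0.0511]
tcp_rot: [0.0, -0.276, 0.961, -0.0]
contact_force: [1.7, 0.5, 0.4]
grip_width: 0.0086
grip_force: 42.4
```

Emit:
servo_tool(
  moves=[
    [[0, 0, 0.1], [0, 0, 0], 0],
    [[0, 0, 0.1], [0, 0, 0], 0],
  ],
)

```text
time_s: 22.35
tcp_pos: [0.5068, -0.1004, 0.0491]
tcp_rot: [0.0, -0.276, 0.961, -0.0]
contact_force: [1.7, 1.1, -0.4]
grip_width: 0.0086
grip_force: 42.5
```

```bash
python3 - <<'E'
from h import *
st()
E
```

```text
{'time_s': 22.35, 'tcp_pos': [0.5068, -0.1004, 0.0491], 'tcp_rot': [0.0004, -0.2756, 0.9613, -0.0], 'joints': [-0.3387, 0.4434, -0.4987, 0.6281, 0.0004, -0.8971], 'contact_force': [1.697, 1.1423, -0.4229], 'moment': [0.2028, -0.4174, -0.0097], 'grip_width': 0.0086, 'grip_force': 42.4678}
```

The underside is already below the shoulder height, so the slot has found the flats. Squaring up a few degrees and pushing home gently.

Emit:
servo_tool(
  moves=[
    [[-0.05, 0, 0], [0, 0, -3], 0],
    [[0, 0, 0], [0, 0, -3], 0],
  ],
)

```text
time_s: 22.55
tcp_pos: [0.5063, -0.1002, 0.0488]
tcp_rot: [-0.001, -0.326, 0.945, 0.0]
contact_force: [0.2, 0.9, -0.8]
grip_width: 0.0086
grip_force: 42.4
```

Emit:
servo_tool(
  moves=[
    [[0, 0, 0.1], [0, 0, 0], 0],
    [[0, 0, 0.1], [0, 0, 0], 0],
  ],
)

```text
time_s: 22.75
tcp_pos: [0.5067, -0.1001, 0.0469]
tcp_rot: [-0.0, -0.325, 0.946, 0.0]
contact_force: [2.0, 0.3, 0.2]
grip_width: 0.0089
grip_force: 42.5
```

Emit:
servo_tool(
  moves=[
    [[0, 0, 0.1], [0, 0, 0], 0],
    [[0, 0, 0.1], [0, 0, 0], 0],
  ],
)

```text
time_s: 22.95
tcp_pos: [0.5072, -0.1001, 0.0451]
tcp_rot: [0.0, -0.325, 0.946, 0.0]
contact_force: [1.8, 0.7, 1.9]
grip_width: 0.0085
grip_force: 42.6
```

```bash
python3 - <<'E'
from h import *
st()
E
```

```text
{'time_s': 22.95, 'tcp_pos': [0.5072, -0.1001, 0.0451], 'tcp_rot': [0.0004, -0.3253, 0.9456, 0.0], 'joints': [-0.338, 0.4497, -0.5015, 0.6191, 0.0005, -1.0006], 'contact_force': [1.8056, 0.7061, 1.9493], 'moment': [0.2384, -0.3104, 0.0034], 'grip_width': 0.0085, 'grip_force': 42.6265}
```

Emit:
servo_tool(
  moves=[
    [[0, 0, 0.1], [0, 0, 0], 0],
    [[0, 0, 0.1], [0, 0, 0], 0],
  ],
)

```text
time_s: 23.15
tcp_pos: [0.5076, -0.1001, 0.0434]
tcp_rot: [0.001, -0.325, 0.946, -0.0]
contact_force: [0.8, 1.7, 4.0]
grip_width: 0.0082
grip_force: 42.9
```

Emit:
servo_tool(
  moves=[
    [[0, 0, 0.1], [0, 0, 0], 0],
  ],
)

```text
time_s: 23.25
tcp_pos: [0.5076, -0.1001, 0.0424]
tcp_rot: [0.001, -0.325, 0.946, -0.0]
contact_force: [2.7, 1.4, 2.4]
grip_width: 0.0084
grip_force: 42.7
```

Emit:
servo_tool(
  moves=[
    [[0, 0, 0.08], [0, 0, 0], 0],
  ],
)

```text
time_s: 23.35
tcp_pos: [0.5076, -0.1001, 0.0415]
tcp_rot: [0.001, -0.325, 0.946, -0.0]
contact_force: [2.0, 2.6, 6.5]
grip_width: 0.0085
grip_force: 43.2
```

Emit:
servo_tool(
  moves=[
    [[0, 0, 0.07], [0, 0, 0], 0],
  ],
)

```text
time_s: 23.45
tcp_pos: [0.5077, -0.1002, 0.0412]
tcp_rot: [0.001, -0.326, 0.946, -0.0]
contact_force: [0.1, 2.5, 10.4]
grip_width: 0.0086
grip_force: 43.9
```

Emit:
servo_tool(
  moves=[
    [[0, 0, 0.06], [0, 0, 0], 0],
  ],
)

```text
time_s: 23.55
tcp_pos: [0.5077, -0.1002, 0.041]
tcp_rot: [0.001, -0.326, 0.946, -0.0]
contact_force: [-0.8, 2.6, 14.4]
grip_width: 0.0085
grip_force: 44.3
```

Emit:
servo_tool(
  moves=[
    [[0, 0, 0.07], [0, 0, 0], 0],
    [[0, 0, 0], [0, 0, 0], 0],
  ],
)

```text
time_s: 23.75
tcp_pos: [0.5078, -0.1002, 0.0409]
tcp_rot: [0.001, -0.326, 0.946, -0.001]
contact_force: [-1.2, 3.6, 16.2]
grip_width: 0.0084
grip_force: 44.3
```

Hard stop: the force is rising while z stays still. Backing off the push, opening and rising to check the height.

Emit:
servo_tool(
  moves=[
    [[0, 0, -0.15], [0, 0, 0], 0],
    [[0, 0, 0], [0, 0, 0], 0.5],
    [[0, 0, 0], [0, 0, 0], 0.5],
    [[0, 0, 0], [0, 0, 0], 0.5],
    [[0, 0, -1], [0, 0, 0], 0.5],
  ],
)

```text
time_s: 24.25
tcp_pos: [0.505, -0.0998, 0.0496]
tcp_rot: [-0.002, -0.325, 0.946, 0.001]
contact_force: [0.3, -0.4, -0.2]
grip_width: 0.0428
grip_force: 0.0
```

Emit:
servo_tool(
  moves=[
    [[0, 0, -3], [0, 0, 0], 0.6],
    [[-1.5, 0, -4], [0, 0, 0], 0.6],
    [[-2, 0, -2], [0, 0, 0], 0.6],
    [[-0.5, 0, 0], [0, 0, 0], 0.6],
    [[0, 0, 0], [0, 0, 0], 0.6],
  ],
)

```text
time_s: 24.75
tcp_pos: [0.5387, -0.0753, 0.141]
tcp_rot: [0.0, -0.326, 0.945, -0.0]
contact_force: [-0.6, 0.3, -0.4]
grip_width: 0.051
grip_force: 0.0
```

Emit:
servo_tool(
  moves=[
    [[0, 0, 0], [0, 0, 0], 0.6],
    [[0, 0, 0], [0, 0, 0], 0.6],
  ],
)

```text
time_s: 24.95
tcp_pos: [0.5367, -0.0756, 0.1393]
tcp_rot: [-0.001, -0.325, 0.946, 0.001]
contact_force: [-0.1, -0.7, 0.1]
grip_width: 0.0515
grip_force: 0.0
```

```bash
python3 - <<'E'
from h import *
np.set_printoptions(suppress=True)
st()
C=np.array(viewer.calibration("wrist")["tool_from_camera"])
vv,uu=np.mgrid[0:384,0:512]; uv=np.c_[uu.ravel(),vv.ravel()]
for n in ("wrist","top"):
    p,d,K,k1,T=cam(n); np.savez("end_"+n+".npz",p=p,d=d,K=K,k1=k1,T=T)
    wp=bydepth(uv,d,K,k1,T).reshape(384,512,3)
    for nm,c in (("tap",(.505,-.102)),("fitted",(.500,.0139))):
        m=(np.hypot(wp[...,0]-c[0],wp[...,1]-c[1])<.032)&(wp[...,2]<.09); q=wp[m]
        t=q[q[:,2]>np.percentile(q[:,2],99)-.003]; base=q[(q[:,2]<.013)]
        sk=q[(q[:,2]>.045)&(q[:,2]<.056)]; cl=q[(q[:,2]>.026)&(q[:,2]<.034)]
        print(n,nm,"bar top z",np.median(t[:,2]).round(4),"skirt top",np.median(sk[:,2]).round(4) if len(sk) else 0,sk.mean(0) if len(sk) else 0,"hob",np.median(base[:,2]) if len(base) else 0,
          "bar angle",cv2.minAreaRect(t[:,:2].astype(np.float32)*1000))
E
```

```text
{'time_s': 24.95, 'tcp_pos': [0.5367, -0.0756, 0.1393], 'tcp_rot': [-0.0014, -0.3252, 0.9457, 0.0008], 'joints': [-0.276, 0.3777, -0.3254, 0.8709, -0.0002, -0.9384], 'contact_force': [-0.0807, -0.7426, 0.0772], 'moment': [0.0201, -0.0334, 0.0388], 'grip_width': 0.0515, 'grip_force': 0.0}
wrist tap bar top z 0.0659 skirt top 0.0519 [ 0.50411004 -0.10219691  0.05180899] hob 0.007585098000982449 bar angle ((504.2714538574219, -102.20250701904297), (34.25751876831055, 9.324555397033691), 38.11541748046875)
wrist fitted bar top z 0.066 skirt top 0.052 [0.49950683 0.00630919 0.05150469] hob 0.007752977639748193 bar angle ((500.067626953125, 13.601852416992188), (34.655731201171875, 10.979887008666992), 1.433414340019226)Traceback (most recent call last):
  File "<stdin>", line 11, in <module>
    return _quantile_unchecked(
        a, q, axis, out, overwrite_input, method, keepdims, weights)
    return _ureduce(a,
                    func=_quantile_ureduce_func,
    ...<5 lines>...
                    overwrite_input=overwrite_input,
                    method=method)
    r = func(a, **kwargs)
    result = _quantile(arr,
                       quantiles=q,
    ...<2 lines>...
                       out=out,
                       weights=wgt)
    slices_having_nans = np.isnan(arr[-1, ...])
                                  ~~~^^^^^^^^^
IndexError: index -1 is out of bounds for axis 0 with size 0
```

Knob top is at 65.9 mm against 66.0 mm on the fitted control, and the skirt top is at 51.9 against 52.0 mm. The knob is fully home and the arm is clear.

```bash
python3 -c "
from cell import ticket
print(ticket.hand_in())"
```

```text
the job is handed in; nothing more can be done
None
```

The ring, collar and knob are back on the tap in order and fully home (knob top 65.9 mm, fitted control 66.0 mm), and the job was handed in at about 25 s with the arm clear, but seating the collar briefly pressed 35 N, above the 30 N asked.

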